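Prick two marks of a plate on a cross-slide stand

ROBOT

A 6-joint arm with a two-finger parallel gripper is mounted at the origin on a cart in front of the work surface, level with it; the furniture and walls round the work are solid. World frame = base frame: x ahead of the robot, y to its left, z up, the work surface at z = 0. Lengths are in m, angles in rad, forces in N, time in s.
With the tool pointing down it reaches from about 0.325 to 0.925 m from the base axis. Payload 3.1 kg.
Tool frame: the origin (TCP) lies on the front face of the gripper's body, between the roots of the fingers; the fingertips stand 73 mm ahead of it and the grasp point (between the pads) lies 54 mm ahead of it; z points along the fingers, y is the line along which they close (so a half turn about z gives the same grasp; the last joint's range is limited). The gripper opens to 85 mm and grips with 20 to 120 N. Pads are 22 mm wide; open, the fingers measure 114 mm over their backs; the gripper's body (76 mm by 85 mm) begins 54 mm behind the grasp point. The pads swing forward as they close: fully open they stand 13 mm farther back than shut.
Start: joints at [-1.338, 0.217, 1.613, -0, 1.311, -0.112], TCP at [0.211, -0.588, 0.304] pointing down, gripper open.
Joint ranges: [-2.75, 2.75], [-0.78, 2.1], [0.31, 2.55], [-1.13, 4.27], [0.13, 2.63], [-2.58, 2.58]. Speed limits (rad/s): [2.79, 2.79, 3.14, 3.14, 3.14, 3.14].

INTERFACE

Orientations are given as [roll, pitch, yaw] about the fixed x, y, z axes, in that order (R = Rz(yaw) Ry(pitch) Rx(roll)).
In Python, from station import r gives the robot as it stands.
- The arm moves only by the tool play_rows, never from a script. Its argument "series" is one flat list of numbers, 7 for each row, row after row: the shift along the world's x, y, z each as a share of 0.5 m, from -1 to 1, then the turn, a rotation vector about the world's x, y, z each as a share of 30 degrees, from -1 to 1, then the opening, from -1 (shut) to 1 (fully open). A call has 1 to 5 rows; each row is the pose to reach, as a shift and turn from the pose commanded when the call began; what a row does not reach only later rows make up. A row lasts 1/12 s, in which the tool goes at most 41.7 mm and 7.16 degrees, less where a joint would pass 70% of its speed; a pose out of reach is approached as far as the arm can. A call with a number of a shift or a turn outside -1 to 1 is refused whole. A call with a gripper value outside its range is refused whole. The fingers move at their own pace and stop on an object; the grip force is fixed at half the most. Time passes only in rows, so rows that repeat a pose let the fingers close. It gives the time, the measured TCP pose, the force, the opening and the grip force at its end, in the units of the state.
- r.get_state(): the state, without advancing time (a new reading comes with each control period).
- r.snapshot(name): name is "scene" or "top" or "wrist"; returns the picture (420x560x3 uint8, blue, green, red); there is no depth.
- r.get_calibration(name): a dict with "camera_matrix" (3x3 intrinsics, pixels), "distortion" ([k1, k2, p1, p2, k3] as OpenCV has them; the pictures are not rectified), "R" (3x3) and "t" (3): a world point X has camera coordinates R X + t. Camera axes: x right, y down, z forward; pixel columns grow to the right and rows downward; lengths in m; the calibration is good to about 2 mm. A picture is of the moment at which its call begins: read the wrist's pose just before it. get_calibration takes no time and is no camera call; for the wrist camera it gives the pose at the moment of the call.
- r.hand_in(): hands the job in; it is judged then, once.
The state is a dict: "t": time; "joint_positions": joint angles; "qd": joint speeds; "joint_torque": joint torques, N m; "tcp_pos": TCP position; "tcp_rot": TCP orientation; "wrist_force": force on the tool from outside, world axes, zero at the start; "ft_torque": the same for the moment, N m; "gripper_width": opening from 0.0 (shut) to 1.0 (fully open); "grasp_force": force on a finger pad.
Only numpy, scipy, OpenCV 4.12 (cv2) and the standard library are available. Lean on these libraries where they do the work, as an engineer would, in place of code of your own. Each camera call takes 0.05 s, during which the arm holds its last target. There are 200 camera calls.

TASK

Lay the loose aluminium plate flat in the nest of the cross-slide carriage, between its stops and pins, either way round. Then slide the carriage (its leaning handle is there for this) until the centre of the plate's large dimple stands under the pointer of the stand, and push the pointer's cap fully down to prick it; do the same with the small dimple and leave the carriage standing there with the cap sprung back up. Never push the pointer down anywhere else, and leave the tape roll, black steel block and wax bar where they lie.

Things in the scene. Friction and masses are not known exactly. Their poses are not given: they have to be found in the camera images.
- plate: loose aluminium plate, 50 (x) x 120 (y) x 16 mm thick, about 0.25 kg, lying flat on the bench in front of and to the right of the stand (the robot's right); origin at the centre of its underside, z up, y along its length. Two dark round dimples on its top: a large one and a small one. Pick it across its 50 mm width at mid-length.
- large_mark (a point): centre of the large dimple (20 mm across) on the plate's top face, at x +5, y +32, z +16 mm in the plate's frame
- small_mark (a point): centre of the small dimple (10 mm across) on the plate's top face, at x -5, y -32, z +16 mm in the plate's frame
- nest (a point): centre of the carriage's flat top (76 x 150 mm, 46 mm above the bench), where the plate goes; moves with it. x along the saddle slide, away from the handle; y along the cross slide; z up. Plate's length along y, either way round, between two end stops (inner faces y +-63, 9 thick, 40 long in x) and four 8 mm pins (x +-32, y +-45), all 6.5 mm high; 30 mm free beside it at mid-length
- handle_grip (a point): middle of the carriage's black round grip (18 mm diameter, 68 long), at x -98.7, z +46.4 mm from the nest, same axes. It leans 35 degrees from vertical to -x: its axis rises along (-0.574, 0, 0.819). Pinch it across y with the tool leaning likewise: the stand's arm overhangs it when the carriage is under the pointer, and an upright gripper would hit the arm's nose
- saddle (a joint): slide of the carriage along its x, in m: 0 at the front stop (nest 173 mm short of the pointer), grows toward the stand's column, to 0.183. Stays where left; about 2 N of friction
- carriage (a joint): slide of the carriage along its y, in m: 0 with the nest in line with the pointer, -0.045 to 0.045. Stays where left; about 2 N of friction
- pointer_tip (a point): tip of the vertical steel pointer, 70 mm above the bench at rest (8 mm above a plate in the nest); it moves only up and down. It hangs from the stand's grey arm, 42 mm wide, 130 to 158 mm above the bench, which reaches from the column (72 mm beyond the pointer) to a nose 78 mm before it on the handle's side
- plunger_cap (a point): centre of the top of the pointer's black mushroom cap, 36 mm diameter, 208 mm above the bench at rest, right over the pointer tip
- plunger (a joint): how far the pointer is pushed down, in m: 0 up, 0.008 fully down at its stop with the tip on the plate; springs back. Takes about 2 N to start and 6 N fully down
- tape_roll: roll of masking tape 96 mm across, 25 mm high, bystander; origin at its underside
- steel_block: black steel block with a bright ruled strip, 111x60x22 mm, bystander; origin at the centre of the underside
- wax_block: bar of hard wax 29x116x28 mm, bystander; origin at the underside

How it is judged:
On the way, in this order (a step that is already met when the one before it is completed fails the run):
1. the plate lies flat in the nest, released (x of plate in the frame of nest between -0.006 and 0.006 m and y of plate in the frame of nest between -0.006 and 0.006 m and z of plate in the frame of nest between -0.003 and 0.003 m and angle between plate's own z axis and vertical below 0.06 rad and contact force between plate and the fingers below 0.1 N), for 0.2 s.
2. the large dimple stands under the pointer, the pointer up (x of plate in the frame of nest between -0.006 and 0.006 m and y of plate in the frame of nest between -0.006 and 0.006 m and z of plate in the frame of nest between -0.003 and 0.003 m and angle between plate's own z axis and vertical below 0.06 rad and horizontal distance between large_mark and pointer_tip below 0.005 m and value of joint plunger below 0.002 m), for 0.2 s.
3. the pointer is pushed down on the large dimple (x of plate in the frame of nest between -0.006 and 0.006 m and y of plate in the frame of nest between -0.006 and 0.006 m and z of plate in the frame of nest between -0.003 and 0.003 m and angle between plate's own z axis and vertical below 0.06 rad and horizontal distance between large_mark and pointer_tip below 0.005 m and value of joint plunger above 0.006 m), for 0.05 s.
4. the small dimple stands under the pointer, the pointer up (x of plate in the frame of nest between -0.006 and 0.006 m and y of plate in the frame of nest between -0.006 and 0.006 m and z of plate in the frame of nest between -0.003 and 0.003 m and angle between plate's own z axis and vertical below 0.06 rad and horizontal distance between small_mark and pointer_tip below 0.005 m and value of joint plunger below 0.002 m), for 0.2 s.
5. the pointer is pushed down on the small dimple (x of plate in the frame of nest between -0.006 and 0.006 m and y of plate in the frame of nest between -0.006 and 0.006 m and z of plate in the frame of nest between -0.003 and 0.003 m and angle between plate's own z axis and vertical below 0.06 rad and horizontal distance between small_mark and pointer_tip below 0.005 m and value of joint plunger above 0.006 m), for 0.05 s.
At the end, for the whole second after the job is handed in: Plate flat in the nest (centre within 6 mm each way, 3 mm in height, 0.06 rad of level); small dimple's centre within 5 mm of the pointer's axis; pointer up (under 2 mm); all at rest. Before: pointer pushed 6 mm or more over the large, then the small dimple, centred within 5 mm (all of step 4 and linear speed of plate below 0.01 m/s and velocity of joint saddle between -0.005 and 0.005 m/s and velocity of joint carriage between -0.005 and 0.005 m/s); the robot touches nothing.
It fails at once if the pointer is pushed down more than 3 mm with no dimple's centre within 6 mm of its axis (value of joint plunger above 0.003 m and horizontal distance between each of large_mark, small_mark and pointer_tip above 0.006 m).
It fails at once if the roll of masking tape has moved more than 20 mm (distance of tape_roll from where it was at the start of the episode above 0.02 m).
It fails at once if the steel block has moved more than 20 mm (distance of steel_block from where it was at the start of the episode above 0.02 m).
It fails at once if the wax bar has moved more than 20 mm (distance of wax_block from where it was at the start of the episode above 0.02 m).
It also fails if it takes over 72 s, if anything falls off the work surface, if the arm or the gripper's body presses on something with over 40 N, if the wrist force passes 120 N, or if a joint passes its speed limit or range.

## Working session

There is one attempt and no reset: what is moved stays moved. The work goes in short steps, Python scripts to look and compute and a tool call to move; the robot and the scene stay as the last step left them, time stands still between calls to the robot, and variables do not carry over. Pictures are saved under pics/ and viewed, at most 10 in all, crops included, and the job is handed in when it is done.

Besides the shell and the picture viewer there is one more tool, called after "Call:" by a JSON object that holds its "api" and its "payload". play_rows: Moves the arm, as the interface text tells. Its arguments: {"type":"object","properties":{"series":{"type":"array","items":{"type":"number","minimum":-1,"maximum":1}}},"required":["series"]}

```bash
mkdir -p pics; ls
python3 - <<'E'
from station import r
import cv2
for n in ("scene","top"):
    cv2.imwrite(f"pics/{n}0.png",r.snapshot(n))
    c=r.get_calibration(n); print(n,c)
print(r.get_state())
E
```

```text
pics
scene {'camera_matrix': array([[526.90264595,   0.        , 280.39446261],
       [  0.        , 526.90264595, 201.17207284],
       [  0.        ,   0.        ,   1.        ]]), 'distortion': array([-0.08708799,  0.        ,  0.        ,  0.        ,  0.        ]), 'R': array([[ 0.49832011,  0.86679223,  0.01866288],
       [ 0.68025972, -0.37755547, -0.62825041],
       [-0.5375163 ,  0.32576542, -0.77778732]]), 't': array([-0.41970888, -0.15228055,  1.57505829])}
top {'camera_matrix': array([[534.80498494,   0.        , 279.14949716],
       [  0.        , 534.80498494, 211.73472603],
       [  0.        ,   0.        ,   1.        ]]), 'distortion': array([-0.12840581,  0.        ,  0.        ,  0.        ,  0.        ]), 'R': array([[ 0.02958352, -0.9994798 , -0.01284303],
       [-0.99586737, -0.02836798, -0.08627532],
       [ 0.08586611,  0.01534228, -0.99618855]]), 't': array([0.21457077, 0.50449554, 1.40716371])}
{'t': 0.1, 'joint_positions': array([-1.33819730e+00,  2.17663770e-01,  1.61483550e+00, -2.57109997e-05,
        1.31131550e+00, -1.12193513e-01]), 'qd': array([-0.00176005, -0.00125865, -0.00278098,  0.00183559,  0.00040769,
       -0.0016239 ]), 'joint_torque': array([-8.90507636e-04, -3.98077583e+01, -3.04971600e+01, -2.02442825e-04,
        4.20692479e-03, -2.26873155e-06]), 'tcp_pos': array([ 0.21112958, -0.58761577,  0.30267567]), 'tcp_rot': array([-3.13938172e+00, -2.24105114e-04,  3.44798919e-01]), 'wrist_force': array([ 0.71603227, -0.19312183,  1.04264018]), 'ft_torque': array([-0.02674066,  0.06148016, -0.01391697]), 'grasp_force': 0.0, 'gripper_width': 0.9982555157433045}
```

View pics/top0.png

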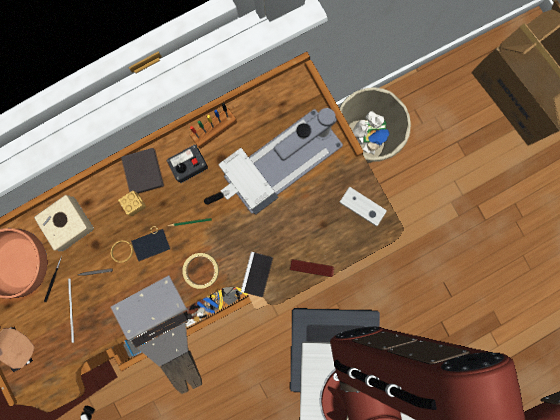

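View pics/scene0.png

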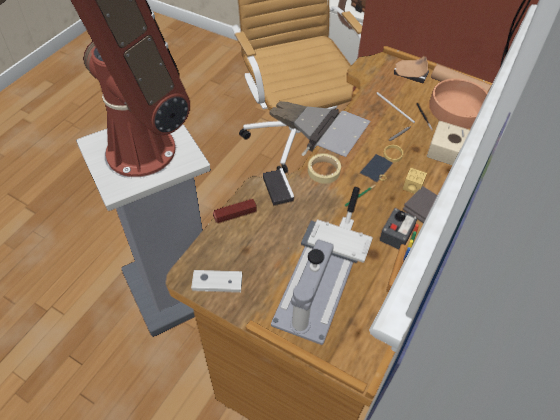

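The top view shows the plate at about (363,206) and the carriage at about (247,180). The cap is at (303,130) and the grip end at (212,199). Next I'll measure them.

```bash
cat > h.py <<'E'
import numpy as np, cv2
from station import r
def ray(n,px,c=None):
    c=c or r.get_calibration(n)
    u=cv2.undistortPoints(np.array(px,float).reshape(-1,1,2),c["camera_matrix"],c["distortion"]).reshape(-1,2)
    R,t=np.array(c["R"]),np.array(c["t"])
    return -R.T@t, np.c_[u,np.ones(len(u))]@R
def on(n,px,z,c=None):
    o,d=ray(n,px,c); return o+d*((z-o[2])/d[:,2])[:,None]
def proj(n,X,c=None):
    c=c or r.get_calibration(n)
    return cv2.projectPoints(np.array(X,float).reshape(-1,1,3),cv2.Rodrigues(np.array(c["R"]))[0],np.array(c["t"]),c["camera_matrix"],c["distortion"])[0].reshape(-1,2)
def tri(px1,px2,n1="top",n2="scene"):
    (o1,d1),(o2,d2)=ray(n1,px1),ray(n2,px2); out=[]
    for a,b in zip(d1,d2):
        s=np.linalg.lstsq(np.c_[a,-b],o2-o1,rcond=None)[0]; p,q=o1+s[0]*a,o2+s[1]*b; out.append(np.r_[(p+q)/2,np.linalg.norm(p-q)])
    return np.array(out)
def blobs(mask,lo=10,box=None):
    m=np.zeros_like(mask); x0,y0,x1,y1=box or (0,0,560,420); m[y0:y1,x0:x1]=mask[y0:y1,x0:x1]
    cs=[c for c in cv2.findContours(m,cv2.RETR_EXTERNAL,cv2.CHAIN_APPROX_NONE)[0] if cv2.contourArea(c)>=lo]
    return sorted(cs,key=cv2.contourArea,reverse=True)
E
python3 - <<'E'
from h import *
for n,bp,bc,bh in (("top",(330,175,400,235),(285,115,320,145),(198,180,232,212)),("scene",(180,260,255,300),(300,240,332,272),(340,180,364,220))):
    im=cv2.imread(f"pics/{n}0.png"); h=cv2.cvtColor(im,cv2.COLOR_BGR2HSV); g=h[...,2]
    m=((h[...,1]<60)&(g>120)).astype(np.uint8)*255
    c=blobs(m,200,bp)[0]; rect=cv2.minAreaRect(c); print(n,"plate",rect); 
    print(on(n,cv2.boxPoints(rect),.016).round(4))
    fill=np.zeros(g.shape,np.uint8); cv2.drawContours(fill,[c],-1,255,-1); fill=cv2.erode(fill,np.ones((3,3)))
    for d in blobs(((g<130)&(fill>0)).astype(np.uint8)*255,3):
        e=cv2.minEnclosingCircle(d); print(" dimple",e,cv2.contourArea(d),on(n,[e[0]],.016).round(4))
    dk=(g<50).astype(np.uint8)*255
    for nm,b in (("cap",bc),("grip",bh)):
        d=blobs(dk,20,b)
        for q in d[:2]: print(nm,cv2.minAreaRect(q),on(n,[cv2.minAreaRect(q)[0]],.208 if nm=="cap" else .0924).round(4))
t=cv2.imread("pics/top0.png")[90:230,180:360]; s=cv2.imread("pics/scene0.png")[175:345,260:390]
cv2.imwrite("pics/c.png",np.hstack([cv2.resize(t,(540,420),interpolation=3)[:, :], cv2.resize(s,None,fx=2,fy=420/170)]))
E
```

```text
top plate ((362.9061584472656, 205.86822509765625), (45.12321472167969, 18.866432189941406), 32.735225677490234)
[[ 0.5306  0.0694  0.016 ]
 [ 0.5745  0.0426  0.016 ]
 [ 0.5113 -0.0613  0.016 ]
 [ 0.4677 -0.0342  0.016 ]]
 dimple ((371.8846130371094, 213.76922607421875), 3.34979248046875) 27.5 [[ 0.5003 -0.0204  0.016 ]]
cap ((303.0, 130.5), (13.0, 12.0), 90.0) [[0.6765 0.1756 0.208 ]]
grip ((213.23277282714844, 198.04312133789062), (5.777483940124512, 19.30204963684082), 66.80140686035156) [[0.5224 0.3978 0.0924]]
scene plate ((216.4820556640625, 280.6280517578125), (50.69359588623047, 21.391271591186523), 1.6365771293640137)
[[ 0.5198 -0.0638  0.016 ]
 [ 0.4654 -0.0379  0.016 ]
 [ 0.5301  0.0699  0.016 ]
 [ 0.5826  0.0411  0.016 ]]
 dimple ((204.0, 277.0), 3.1623775959014893) 20.5 [[ 0.5007 -0.0201  0.016 ]]
grip ((353.0702819824219, 199.02162170410156), (5.73467493057251, 24.70321273803711), 17.10272979736328) [[0.5218 0.3978 0.0924]]
```

View pics/c.png

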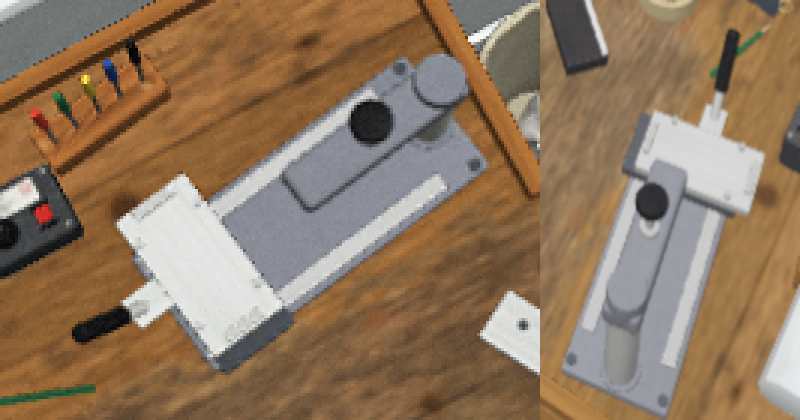

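The crop shows the carriage near the front stop with its nest clear and the grip to the left. The arm runs from the nose to the column, with the cap on it. I'll get the carriage's rectangle and yaw.

Run:
```python
from h import *
im=cv2.imread("pics/top0.png"); h=cv2.cvtColor(im,cv2.COLOR_BGR2HSV)
m=((h[...,1]<40)&(h[...,2]>185)).astype(np.uint8)*255
m=cv2.morphologyEx(m,cv2.MORPH_OPEN,np.ones((9,9)))
c=blobs(m,300,(210,140,285,215))[0]; re=cv2.minAreaRect(c); P=on("top",cv2.boxPoints(re),.046)
print(re,P.round(4),P.mean(0),[np.linalg.norm(P[i]-P[i-1]).round(4) for i in range(4)])
for i in range(4): d=P[i]-P[i-1]; print(np.degrees(np.arctan2(d[1],d[0])))
# grey arm / base: yaw by minAreaRect on bluish grey
hh=im.astype(int); 
m=((h[...,0]>105)&(h[...,0]<135)&(h[...,1]>15)&(h[...,2]>60)).astype(np.uint8)*255
c=blobs(cv2.morphologyEx(m,cv2.MORPH_CLOSE,np.ones((9,9))),300,(215,100,350,215))[0]; re=cv2.minAreaRect(c);P=on("top",cv2.boxPoints(re),.02);print(re,P.round(3))
for i in range(4): d=P[i]-P[i-1]; print(np.degrees(np.arctan2(d[1],d[0])))
# bright rails: long thin strips
m=((h[...,1]<30)&(h[...,2]>150)).astype(np.uint8)*255
for c in blobs(m,60,(270,130,335,200))[:3]: 
    re=cv2.minAreaRect(c);P=on("top",cv2.boxPoints(re),.02);d=[P[i]-P[i-1] for i in (0,1)];d=max(d,key=np.linalg.norm);print("rail",re,np.degrees(np.arctan2(d[1],d[0])))
```

```text
((246.38043212890625, 179.0885772705078), (52.49906921386719, 29.731616973876953), 53.47114562988281) [[0.6114 0.3929 0.046 ]
 [0.6608 0.3309 0.046 ]
 [0.5498 0.2441 0.046 ]
 [0.5011 0.3056 0.046 ]] [0.58075673 0.31838439 0.046     ] [np.float64(0.1407), np.float64(0.0793), np.float64(0.141), np.float64(0.0785)]
38.332438482718885
-51.420341314781844
-141.9828757814964
128.36286815028544
((287.80487060546875, 156.756103515625), (48.7262077331543, 126.50074005126953), 51.34019470214844) [[0.588 0.383 0.02 ]
 [0.814 0.121 0.02 ]
 [0.71  0.036 0.02 ]
 [0.487 0.297 0.02 ]]
40.450024737059124
-49.15053170746224
-140.83582949021135
130.50925856751846
rail ((296.0270080566406, 156.1621856689453), (36.61368942260742, 86.60828399658203), 53.97262954711914) -51.85504974687918
rail ((280.5533447265625, 137.54107666015625), (6.435709476470947, 32.01520538330078), 51.63251495361328) -49.4379548865622
rail ((298.4000244140625, 137.8000030517578), (11.627553939819336, 29.516096115112305), 63.43495178222656) -61.351398767334125
```

Call:
{"api": "play_rows", "payload": {"series": [0.03,0.06,0,0,0,0.06,1,0.06,0.12,0,0,0,0.13,1,0.09,0.18,0,0,0,0.2,1,0.12,0.24,0,0,0,0.26,1,0.155,0.296,0,0,0,0.325,1]}}

```text
t: 0.52
tcp_pos: [0.2888, -0.4383, 0.3031]
tcp_rot: [-3.14, -0.0, 0.516]
wrist_force: [0.3, 0.3, -0.4]
gripper_width: 1.003
grasp_force: 0.0
```

Call:
{"api": "play_rows", "payload": {"series": [0.03,0.06,0,0,0,0.06,1,0.06,0.12,0,0,0,0.13,1,0.09,0.18,0,0,0,0.2,1,0.12,0.24,0,0,0,0.26,1,0.155,0.296,0,0,0,0.325,1]}}

```text
t: 0.93
tcp_pos: [0.3662, -0.2902, 0.3033]
tcp_rot: [-3.14, 0.0, 0.686]
wrist_force: [0.4, 0.3, -0.9]
gripper_width: 1.001
grasp_force: 0.0
```

Call:
{"api": "play_rows", "payload": {"series": [0.03,0.06,0,0,0,0.06,1,0.06,0.12,0,0,0,0.13,1,0.09,0.18,0,0,0,0.2,1,0.12,0.24,0,0,0,0.26,1,0.155,0.296,0,0,0,0.325,1]}}

```text
t: 1.35
tcp_pos: [0.4436, -0.1423, 0.3034]
tcp_rot: [-3.141, 0.0, 0.857]
wrist_force: [0.3, -1.0, -0.2]
gripper_width: 0.999
grasp_force: 0.0
```

Call:
{"api": "play_rows", "payload": {"series": [0.03,0.06,0,0,0,0.06,1,0.06,0.12,0,0,0,0.13,1,0.09,0.18,0,0,0,0.2,1,0.12,0.24,0,0,0,0.26,1,0.155,0.296,0,0,0,0.325,1]}}

```text
t: 1.77
tcp_pos: [0.5211, 0.0057, 0.3034]
tcp_rot: [-3.141, 0.0, 1.028]
wrist_force: [0.5, -0.6, -0.8]
gripper_width: 1.002
grasp_force: 0.0
```

Run:
```python
from h import *
s=r.get_state(); print(s["t"],s["tcp_pos"],np.degrees(s["tcp_rot"]),s["joint_positions"])
c=r.get_calibration("wrist"); im=r.snapshot("wrist"); cv2.imwrite("pics/w1.png",im)
print(c["camera_matrix"][0,0],-np.array(c["R"]).T@np.array(c["t"]),np.array(c["R"])[2])
print(proj("wrist",[[.521,.004,.016]],c))
```

```text
1.7667 [0.52112636 0.00573405 0.30336508] [-1.79937589e+02  2.50485545e-02  5.88763275e+01] [-1.23740662e-01 -4.62403071e-03  1.85637981e+00  4.61550120e-05
  1.29100977e+00  4.19457364e-01]
357.56766414573474 [0.56049911 0.07166721 0.37402441] [-0.15564988 -0.25596843 -0.95407194]
[[280.03326844 177.69951142]]
```

View pics/w1.png

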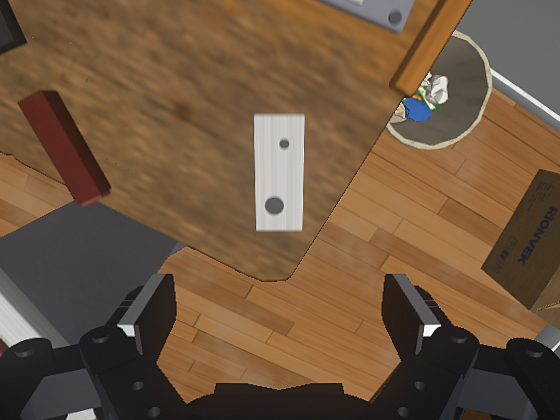

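The plate is seen clearly at (254–304, 113–230). The large dimple is at (274,205) and the small one at (284,143). The open fingers are at the bottom of the frame.

Run:
```python
from h import *
c=r.get_calibration("wrist"); im=cv2.imread("pics/w1.png"); h=cv2.cvtColor(im,cv2.COLOR_BGR2HSV)
m=((h[...,1]<50)&(h[...,2]>130)).astype(np.uint8)*255
q=blobs(m,500,(240,100,320,240))[0]; P=on("wrist",cv2.boxPoints(cv2.minAreaRect(q)),.016,c); print(P.round(4),P.mean(0))
D=[]
f=np.zeros(m.shape,np.uint8); cv2.drawContours(f,[q],-1,255,-1)
for d in blobs(((h[...,2]<130)&(cv2.erode(f,np.ones((5,5)))>0)).astype(np.uint8)*255,10)[:2]:
    D.append(on("wrist",[cv2.minAreaRect(d)[0]],.016,c)[0]); print(D[-1])
v=D[0]-D[1]; a=np.arctan2(v[1],v[0])-np.arctan2(64,10); mid=(D[0]+D[1])/2
print("plate yaw",np.degrees(a)%360,"centre",mid, np.linalg.norm(v))
for i in range(4): d=P[i]-P[i-1]; print(np.linalg.norm(d),np.degrees(np.arctan2(d[1],d[0])))
```

```text
[[ 0.5355  0.0767  0.016 ]
 [ 0.5772  0.0517  0.016 ]
 [ 0.5175 -0.0526  0.016 ]
 [ 0.4717 -0.0251  0.016 ]] [0.52547378 0.01267401 0.016     ]
[ 0.50406041 -0.0123831   0.016     ]
[0.54594705 0.03717103 0.016     ]
plate yaw 148.673814042688 centre [0.52500373 0.01239397 0.016     ] 0.06488530436561529
0.12017381106608928 57.93428477351034
0.04866342740780094 -30.942510214125225
0.1201793655645768 -119.78291916693937
0.053451224965433766 149.05316656024874
```

```bash
cat > plate.py <<'E'
from h import *
def plate(im,c,z,box,hi=130):
    h=cv2.cvtColor(im,cv2.COLOR_BGR2HSV)
    m=((h[...,1]<50)&(h[...,2]>130)).astype(np.uint8)*255
    q=blobs(m,500,box)[0]; P=on("wrist",cv2.boxPoints(cv2.minAreaRect(q)),z,c)
    f=np.zeros(m.shape,np.uint8); cv2.drawContours(f,[q],-1,255,-1)
    d=blobs(((h[...,2]<hi)&(cv2.erode(f,np.ones((5,5)))>0)).astype(np.uint8)*255,10)[:2]
    D=[on("wrist",[cv2.minAreaRect(x)[0]],z,c)[0] for x in d]
    v=D[0]-D[1]; a=np.arctan2(v[1],v[0])-np.arctan2(64,10)
    return P.mean(0),D,np.degrees(a)%360,np.linalg.norm(v)
E
python3 - <<'E'
from plate import *
s=r.get_state(); c=r.get_calibration("wrist"); im=r.snapshot("wrist"); print(s["tcp_pos"],s["qd"].round(3))
print(plate(im,c,.016,(230,80,330,250)))
s=r.get_state(); print(s["tcp_pos"],s["qd"].round(3))
t=r.snapshot("top"); cv2.imwrite("pics/top1.png",t)
E
```

```text
[0.52374362 0.00981257 0.30369359] [-0.068 -0.045  0.042 -0.063  0.038 -0.057]
(array([0.52052186, 0.00540867, 0.016     ]), [array([ 0.49926673, -0.01878234,  0.016     ]), array([0.54120303, 0.03016247, 0.016     ])], np.float64(148.29043152256705), np.float64(0.06445344851201824))
[0.52250707 0.00732877 0.30356687] [-0.063 -0.025  0.035 -0.059  0.026 -0.018]
```

Call:
{"api": "play_rows", "payload": {"series": [0,0,-0.06,0,0,0,1,0,0,-0.12,0,0,0,1,0,0,-0.18,0,0,0,1,0,0,-0.24,0,0,0,1,0,0,-0.28,0,0,0,1]}}

```text
t: 2.33
tcp_pos: [0.5187, 0.0028, 0.1606]
tcp_rot: [-3.137, 0.003, 1.024]
wrist_force: [-0.7, -0.1, -0.4]
gripper_width: 1.003
grasp_force: 0.0
```

Call:
{"api": "play_rows", "payload": {"series": [0,0,-0.03,0,0,0,1,0,0,-0.05,0,0,0,1,0,0,-0.05,0,0,0,1,0,0,-0.05,0,0,0,1,0,0,-0.05,0,0,0,1]}}

```text
t: 2.75
tcp_pos: [0.5221, 0.0032, 0.1401]
tcp_rot: [3.14, -0.001, 1.025]
wrist_force: [-0.0, 0.2, 0.6]
gripper_width: 0.999
grasp_force: 0.0
```

Run:
```python
from plate import *
s=r.get_state(); print(s["tcp_pos"],np.degrees(s["tcp_rot"]),s["qd"].round(3))
```

```text
[0.52211357 0.00322948 0.14012518] [ 1.79882861e+02 -4.49989124e-02  5.87173013e+01] [ 0.005 -0.013 -0.012  0.    -0.001  0.001]
```

Call:
{"api": "play_rows", "payload": {"series": [-0.003,0.004,-0.03,0,0,0,1,-0.003,0.004,-0.07,0,0,0,1,-0.003,0.004,-0.1,0,0,0,1,-0.003,0.004,-0.12,0,0,0,1,-0.003,0.004,-0.131,0,0,0,1]}}

```text
t: 3.17
tcp_pos: [0.52, 0.0057, 0.0733]
tcp_rot: [3.141, -0.0, 1.025]
wrist_force: [-0.7, 0.4, 0.0]
gripper_width: 0.998
grasp_force: 0.0
```

Call:
{"api": "play_rows", "payload": {"series": [0,0,0,0,0,0,1,0,0,0,0,0,0,0.3,0,0,0,0,0,0,-1,0,0,0,0,0,0,-1,0,0,0,0,0,0,-1]}}

```text
t: 3.58
tcp_pos: [0.5212, 0.0056, 0.075]
tcp_rot: [3.139, -0.001, 1.026]
wrist_force: [1.7, 0.5, 7.7]
gripper_width: 0.567
grasp_force: 64.2
```

Call:
{"api": "play_rows", "payload": {"series": [0,0,0,0,0,0,-1,0,0,0,0,0,0,-1,0,0,0,0,0,0,-1,0,0,0,0,0,0,-1,0,0,0,0,0,0,-1]}}

```text
t: 4.0
tcp_pos: [0.5212, 0.0056, 0.0749]
tcp_rot: [3.139, -0.001, 1.025]
wrist_force: [0.2, -0.2, 5.7]
gripper_width: 0.565
grasp_force: 63.9
```

Call:
{"api": "play_rows", "payload": {"series": [0,0,0.04,0,0,0,-1,0,0,0.12,0,0,0,-1,0,0,0.2,0,0,0,-1,0,0,0.28,0,0,0,-1,0,0,0.36,0,0,0,-1]}}

```text
t: 4.42
tcp_pos: [0.5185, 0.006, 0.2541]
tcp_rot: [-3.14, 0.001, 1.026]
wrist_force: [1.2, -0.4, -2.4]
gripper_width: 0.568
grasp_force: 63.1
```

Call:
{"api": "play_rows", "payload": {"series": [-0.004,0.03,0.04,0,0,-0.06,-1,-0.007,0.08,0.05,0,0,-0.13,-1,-0.01,0.13,0.05,0,0,-0.2,-1,-0.013,0.19,0.05,0,0,-0.26,-1,-0.018,0.25,0.05,0,0,-0.32,-1]}}

```text
t: 4.83
tcp_pos: [0.51, 0.1316, 0.2779]
tcp_rot: [-3.141, 0.001, 0.855]
wrist_force: [0.8, 0.8, -2.2]
gripper_width: 0.561
grasp_force: 63.1
```

Call:
{"api": "play_rows", "payload": {"series": [-0.004,0.06,0,0,0,-0.06,-1,-0.007,0.12,0,0,0,-0.13,-1,-0.01,0.18,0,0,0,-0.2,-1,-0.013,0.22,0,0,0,-0.26,-1,-0.018,0.25,0,0,0,-0.32,-1]}}

```text
t: 5.25
tcp_pos: [0.5007, 0.2576, 0.2773]
tcp_rot: [-3.14, 0.001, 0.691]
wrist_force: [-0.5, -0.1, -2.2]
gripper_width: 0.564
grasp_force: 63.1
```

Call:
{"api": "play_rows", "payload": {"series": [0,0,0,0,0,0,-1,0,0,0,0,0,0,-1,0,0,0,0,0,0,-1,0,0,0,0,0,0,-1,0,0,0,0,0,0,-1]}}

```text
t: 5.67
tcp_pos: [0.5018, 0.2548, 0.2782]
tcp_rot: [3.142, 0.001, 0.689]
wrist_force: [0.6, 0.4, -2.1]
gripper_width: 0.57
grasp_force: 63.1
```

Run:
```python
from h import *
import json
s=r.get_state(); c=r.get_calibration("wrist"); im=r.snapshot("wrist"); cv2.imwrite("pics/w2.png",im)
json.dump({k:np.array(v).tolist() for k,v in c.items()},open("c2.json","w"))
print(s["tcp_pos"],np.degrees(s["tcp_rot"]),s["qd"].round(3),s["gripper_width"],s["grasp_force"])
```

```text
[0.50184506 0.25481228 0.27817162] [1.79998052e+02 3.25789503e-02 3.94922541e+01] [-0.    -0.001 -0.005  0.    -0.001  0.002] 0.5696778884835878 63.083224296569824
```

View pics/w2.png

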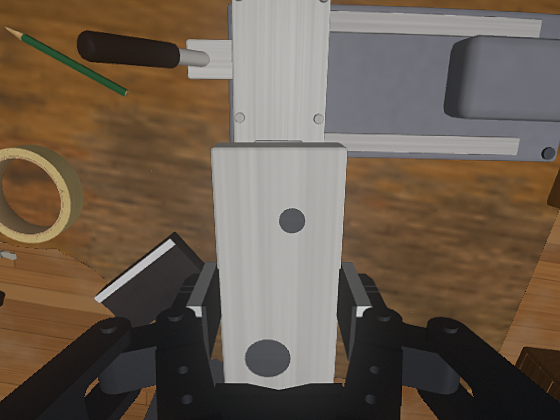

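The held plate is square in the grip, with dimples at (291,220) and (268,358). The near nest pins are at (239,118) and (319,118), and the upper ones are at the frame's top edge. The rails give the slide direction.

Run:
```python
from h import *
import json
c={k:np.array(v) for k,v in json.load(open("c2.json")).items()}
im=cv2.imread("pics/w2.png"); g=cv2.cvtColor(im,cv2.COLOR_BGR2GRAY); h=cv2.cvtColor(im,cv2.COLOR_BGR2HSV)
def ang(a,b): d=b-a; return np.degrees(np.arctan2(d[1],d[0]))
P=on("wrist",[(239,118),(319,118)],.0525,c); print("pins",P.round(4),np.linalg.norm(P[1]-P[0]),ang(*P))
# rails
m=((h[...,1]<30)&(h[...,2]>150)).astype(np.uint8)*255
for b in ((335,5,555,45),(335,125,540,160)):
    q=blobs(m,200,b)[0]; l=cv2.fitLine(q,cv2.DIST_HUBER,0,.01,.01).ravel(); e=on("wrist",[(l[2]-80*l[0],l[3]-80*l[1]),(l[2]+80*l[0],l[3]+80*l[1])],.02,c); print("rail",ang(*e),cv2.minAreaRect(q))
# carriage left/right edges by white mask rows 15..110
L=[];Rr=[]
for y in range(75,110,3):
    x=np.flatnonzero((h[y,200:345,1]<40)&(h[y,200:345,2]>140))+200; L.append((x[0],y)); Rr.append((x[-1],y))
for E in (L,Rr):
    W=on("wrist",E,.046,c); l=cv2.fitLine(W[:,:2].astype(np.float32),cv2.DIST_HUBER,0,.001,.001).ravel(); print("edge",E[0],E[-1],W.mean(0),np.degrees(np.arctan2(l[1],l[0])))
# dimples in hand
zt=.278-.059
f=((g<130)).astype(np.uint8)*255
D=[]
for b in ((240,335,300,380),(275,205,308,236)):
    q=blobs(f,100,b)[0]; e=cv2.fitEllipse(q); D.append(on("wrist",[e[0]],zt,c)[0]); print(e)
v=D[0]-D[1]; a=np.degrees(np.arctan2(v[1],v[0])-np.arctan2(64,10)); print("held",D,np.linalg.norm(v),a%360,"centre-tcp",(D[0]+D[1])/2-r.get_state()["tcp_pos"])
```

```text
pins [[0.5284 0.3185 0.0525]
 [0.5694 0.2687 0.0525]] 0.06452691561299116 -50.55026287237065
rail -51.109847394851364 ((437.306884765625, 24.215068817138672), (205.4517364501953, 19.875261306762695), 2.12109637260437)
rail -49.30233981714548 ((426.5, 146.5), (25.0, 183.0), 90.0)
edge (np.int64(200), 75) (np.int64(233), 108) [0.53877447 0.33823913 0.046     ] -86.83111
edge (np.int64(326), 75) (np.int64(325), 108) [0.58856882 0.27769998 0.046     ] 39.044464
((267.1398620605469, 357.7947998046875), (36.773685455322266, 44.855770111083984), 90.67221069335938)
((291.6456604003906, 220.25157165527344), (24.31243324279785, 25.479480743408203), 87.65373229980469)
held [array([0.47304119, 0.23831083, 0.219     ]), array([0.52907618, 0.27137854, 0.219     ])] 0.06506454201581023 129.42662761061007 centre-tcp [-8.73767713e-04 -1.70953498e-05 -5.93056490e-02]
```

Call:
{"api": "play_rows", "payload": {"series": [0.03,0.025,0,0,0,0,-1,0.08,0.065,0,0,0,0,-1,0.13,0.105,0,0,0,0,-1,0.155,0.125,0,0,0,0,-1,0.166,0.135,0,0,0,0,-1]}}

```text
t: 6.13
tcp_pos: [0.5868, 0.3238, 0.2784]
tcp_rot: [3.141, -0.002, 0.69]
wrist_force: [0.2, -1.3, -2.0]
gripper_width: 0.563
grasp_force: 63.1
```

Call:
{"api": "play_rows", "payload": {"series": [0,0,-0.06,0,0,0,-1,0,0,-0.12,0,0,0,-1,0,0,-0.18,0,0,0,-1,0,0,-0.22,0,0,0,-1,0,0,-0.25,0,0,0,-1]}}

```text
t: 6.55
tcp_pos: [0.5828, 0.3217, 0.15]
tcp_rot: [-3.14, 0.006, 0.69]
wrist_force: [-0.7, -0.6, -2.7]
gripper_width: 0.565
grasp_force: 63.0
```

Call:
{"api": "play_rows", "payload": {"series": [0,0,-0.01,0,0,0,-1,0,0,-0.01,0,0,0,-1,0,0,-0.01,0,0,0,-1,0,0,-0.01,0,0,0,-1,0,0,-0.01,0,0,0,-1]}}

```text
t: 6.97
tcp_pos: [0.5862, 0.3238, 0.1509]
tcp_rot: [3.14, -0.004, 0.69]
wrist_force: [-0.2, 0.4, -2.6]
gripper_width: 0.565
grasp_force: 63.0
```

Run:
```python
from h import *
s=r.get_state(); im=r.snapshot("wrist"); cv2.imwrite("pics/w3.png",im)
print(s["tcp_pos"],np.degrees(s["tcp_rot"]))
```

```text
[0.58617365 0.32382997 0.15094477] [179.92889061  -0.2328311   39.55395233]
```

View pics/w3.png

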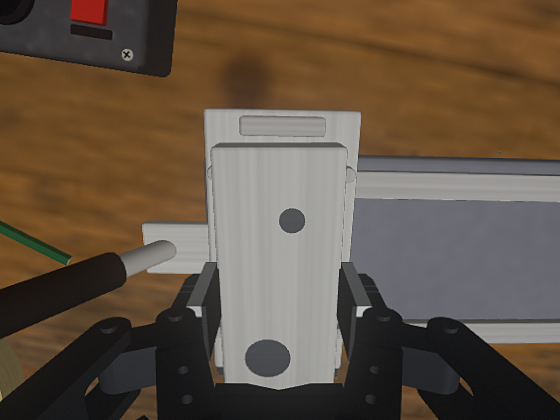

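The plate is over the nest. The far end stop shows at (240–326,116–137) and the far pins at (211,172) and (349,173). I'll check the nest centre from these.

Run:
```python
from h import *
s=r.get_state(); c=r.get_calibration("wrist"); im=r.snapshot("wrist"); print(s["tcp_pos"],s["qd"].round(3))
g=cv2.cvtColor(im,cv2.COLOR_BGR2GRAY).astype(float)
P=on("wrist",[(240,126.5),(326,126.5)],.0525,c); n=P.mean(0)[:2]-.0675*np.array([np.cos(np.radians(39.45)),np.sin(np.radians(39.45))]); print(P,"nest",n)
zt=s["tcp_pos"][2]-.059
D=[on("wrist",[p],zt,c)[0] for p in ((267.1,357.8),(291.6,220.3))]; print("plate",(D[0]+D[1])[:2]/2)
```

```text
[0.58595628 0.32378435 0.15063817] [ 0.002  0.006  0.007 -0.     0.001 -0.   ]
[[0.62391096 0.37878038 0.0525    ]
 [0.64926583 0.34804997 0.0525    ]] nest [0.58446629 0.32052537]
plate [0.58547561 0.32402523]
```

Call:
{"api": "play_rows", "payload": {"series": [-0.0025,-0.005,0,0,0,0,-1,-0.0025,-0.005,-0.015,0,0,0,-1,-0.0025,-0.005,-0.03,0,0,0,-1,-0.0025,-0.005,-0.045,0,0,0,-1,-0.0025,-0.005,-0.056,0,0,0,-1]}}

```text
t: 7.48
tcp_pos: [0.5839, 0.3211, 0.121]
tcp_rot: [3.142, -0.0, 0.69]
wrist_force: [-2.7, 0.3, 20.4]
gripper_width: 0.569
grasp_force: 65.7
```

Call:
{"api": "play_rows", "payload": {"series": [0,0,-0.001,0,0,0,-1,0,0,-0.001,0,0,0,-1,0,0,-0.001,0,0,0,-1,0,0,-0.001,0,0,0,-1,0,0,-0.001,0,0,0,-1]}}

```text
t: 7.9
tcp_pos: [0.5846, 0.3214, 0.1211]
tcp_rot: [3.141, -0.003, 0.69]
wrist_force: [-0.3, 0.1, 5.5]
gripper_width: 0.564
grasp_force: 63.9
```

Call:
{"api": "play_rows", "payload": {"series": [0,0,0,0,0,0,0.4,0,0,0,0,0,0,0.45,0,0,0,0,0,0,0.5,0,0,0.02,0,0,0,0.5,0,0,0.06,0,0,0,0.5]}}

```text
t: 8.32
tcp_pos: [0.581, 0.3196, 0.1465]
tcp_rot: [-3.139, 0.008, 0.69]
wrist_force: [-0.9, -0.6, -0.2]
gripper_width: 0.752
grasp_force: 0.0
```

Call:
{"api": "play_rows", "payload": {"series": [0,0,0.06,0,0,0,0.5,0,0,0.12,0,0,0,0.5,0,0,0.18,0,0,0,0.5,0,0,0.22,0,0,0,0.5,0,0,0.25,0,0,0,0.5]}}

```text
t: 8.73
tcp_pos: [0.5844, 0.3212, 0.279]
tcp_rot: [3.14, -0.005, 0.69]
wrist_force: [0.0, 0.4, -0.2]
gripper_width: 0.752
grasp_force: 0.0
```

Call:
{"api": "play_rows", "payload": {"series": [-0.06,-0.05,0.03,0,0,0,0.5,-0.1,-0.08,0.06,0,0,0,0.5,-0.1,-0.08,0.06,0,0,0,0.5,-0.1,-0.08,0.06,0,0,0,0.5,-0.1,-0.08,0.06,0,0,0,0.5]}}

```text
t: 9.15
tcp_pos: [0.5338, 0.2809, 0.3053]
tcp_rot: [3.141, -0.001, 0.69]
wrist_force: [0.3, -0.7, 0.0]
gripper_width: 0.746
grasp_force: 0.0
```

Call:
{"api": "play_rows", "payload": {"series": [0,0,0,0,0,0,0.5,0,0,0,0,0,0,0.5,0,0,0,0,0,0,0.5,0,0,0,0,0,0,0.5]}}

```text
t: 9.48
tcp_pos: [0.5337, 0.281, 0.3041]
tcp_rot: [-3.141, 0.001, 0.691]
wrist_force: [-0.4, -0.2, 0.2]
gripper_width: 0.747
grasp_force: 0.0
```

Run:
```python
from h import *
import json
s=r.get_state(); c=r.get_calibration("wrist"); im=r.snapshot("wrist"); cv2.imwrite("pics/w4.png",im)
json.dump({k:np.array(v).tolist() for k,v in c.items()},open("c4.json","w"))
print(s["tcp_pos"],np.degrees(s["tcp_rot"]),s["qd"].round(3)); print(r.get_state()["t"])
```

```text
[0.53366334 0.28098839 0.30413421] [-1.79978595e+02  6.07313908e-02  3.95693278e+01] [-0.001 -0.004  0.001  0.001  0.001 -0.   ]
9.5333
```

View pics/w4.png

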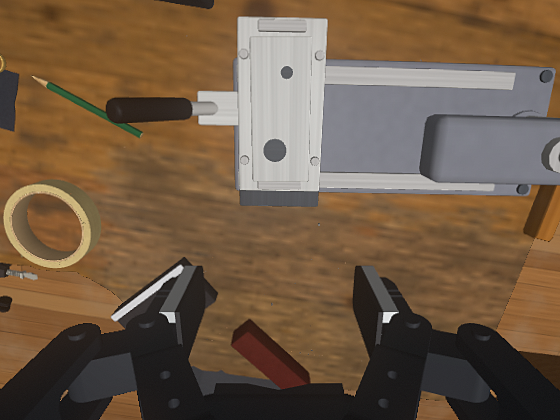

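The plate sits square between the stops and pins, with the large dimple at (274,150) and the small one at (287,72). The grip spans (107–192, 96–122) and the nose is at (425,148). I'll shift along the slide to see the cap from close up.

Call:
{"api": "play_rows", "payload": {"series": [0.03,-0.035,0,0,0,0,0.5,0.07,-0.085,0,0,0,0,0.5,0.11,-0.135,0,0,0,0,0.5,0.14,-0.17,0,0,0,0,0.5,0.15,-0.18,0,0,0,0,0.5]}}

```text
t: 9.95
tcp_pos: [0.6106, 0.188, 0.3047]
tcp_rot: [3.14, 0.0, 0.687]
wrist_force: [0.2, -0.5, 0.1]
gripper_width: 0.75
grasp_force: 0.0
```

Call:
{"api": "play_rows", "payload": {"series": [0,0,0,0,0,0,0.5,0,0,0,0,0,0,0.5,0,0,0,0,0,0,0.5,0,0,0,0,0,0,0.5,0,0,0,0,0,0,0.5]}}

```text
t: 10.37
tcp_pos: [0.6078, 0.1919, 0.3049]
tcp_rot: [-3.141, 0.0, 0.692]
wrist_force: [-0.5, 0.7, 0.3]
gripper_width: 0.751
grasp_force: 0.0
```

Run:
```python
from h import *
import json
s=r.get_state(); c=r.get_calibration("wrist"); im=r.snapshot("wrist"); cv2.imwrite("pics/w5.png",im); print(s["tcp_pos"],s["qd"].round(3))
c5={k:np.array(v) for k,v in c.items()}
json.dump({k:v.tolist() for k,v in c5.items()},open("c5.json","w"))
h=cv2.cvtColor(im,cv2.COLOR_BGR2HSV)
for q in blobs((h[...,2]<50).astype(np.uint8)*255,300,(150,20,450,260))[:3]:
    e=cv2.minEnclosingCircle(q); x=on("wrist",[e[0]],.208,c5)[0]; y=on("wrist",[(e[0][0]+e[1],e[0][1])],.208,c5)[0]; print("cap w5",e,cv2.contourArea(q),x,2*np.linalg.norm(y-x))
c4={k:np.array(v) for k,v in json.load(open("c4.json")).items()}
im4=cv2.imread("pics/w4.png"); h4=cv2.cvtColor(im4,cv2.COLOR_BGR2HSV)
D=[]
for im_,c_,bs in ((im4,c4,((258,135,292,167),(277,62,298,84))),):
    for b in bs:
        q=blobs((cv2.cvtColor(im_,cv2.COLOR_BGR2GRAY)<130).astype(np.uint8)*255,20,b)[0]; e=cv2.fitEllipse(q); D.append(on("wrist",[e[0]],.062,c_)[0])
print("dimples L,S",D,np.linalg.norm(D[0]-D[1]),"centre",(D[0]+D[1])/2)
v=D[0]-D[1]; print("yaw",np.degrees(np.arctan2(v[1],v[0])-np.arctan2(64,10))%360)
pins=on("wrist",[(244,54),(320,56),(315,161),(244,160)],.0525,c4); print("pins",pins.round(4),"nest",pins.mean(0))
q=blobs((h4[...,2]<45).astype(np.uint8)*255,200,(95,85,200,135))[0]; re=cv2.minAreaRect(q); print("grip",re,on("wrist",[re[0]],.0924,c4), on("wrist",[re[0]],.0974,c4))
sc=cv2.imread("pics/scene0.png"); hs=cv2.cvtColor(sc,cv2.COLOR_BGR2HSV)
for q in blobs((hs[...,2]<70).astype(np.uint8)*255,20,(300,240,335,272))[:2]: e=cv2.minAreaRect(q); print("scene cap",e,on("scene",[e[0]],.204))
```

```text
[0.60781578 0.19188206 0.30491208] [-0.004 -0.001 -0.003 -0.003  0.    -0.001]
cap w5 ((395.9666748046875, 166.03334045410156), 37.69009017944336) 4075.0 [0.67830543 0.17845263 0.208     ] 0.03637825252588411
dimples L,S [array([0.55632245, 0.30506444, 0.062     ]), array([0.61212187, 0.33808937, 0.062     ])] 0.06483996451881602 centre [0.58422216 0.3215769  0.062     ]
yaw 129.4998614080952
pins [[0.6012 0.3749 0.0525]
 [0.6405 0.3248 0.0525]
 [0.5709 0.2696 0.0525]
 [0.5306 0.3198 0.0525]] nest [0.58579892 0.32229528 0.0525    ]
grip ((146.72592163085938, 100.5751953125), (12.942546844482422, 83.60025024414062), 83.1300048828125) [[0.52713745 0.40666071 0.0924    ]] [[0.52829414 0.40530674 0.0974    ]]
scene cap ((315.5, 256.5), (13.0, 15.0), 90.0) [[0.68007561 0.1740878  0.204     ]]
```

View pics/w5.png

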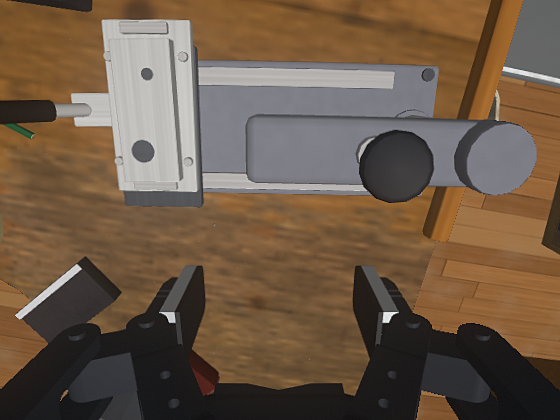

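The cap is seen at (396,166), with the plate lying square in the nest. Next I'll turn the tool and approach the leaning grip.

Call:
{"api": "play_rows", "payload": {"series": [-0.019,0.036,0,0,0,0.2,0.5,-0.038,0.073,0,0,0,0.4,0.5,-0.057,0.11,0,0,0,0.6,0.5,-0.076,0.146,0,0,0,0.8,0.5,-0.095,0.183,0,0,0,1,0.5]}}

```text
t: 10.83
tcp_pos: [0.5601, 0.2835, 0.3051]
tcp_rot: [3.141, -0.0, 1.22]
wrist_force: [-0.2, -0.4, 0.9]
gripper_width: 0.747
grasp_force: 0.0
```

Call:
{"api": "play_rows", "payload": {"series": [-0.019,0.036,0,0,0,0.2,0.5,-0.038,0.073,0,0,0,0.4,0.5,-0.057,0.11,0,0,0,0.6,0.5,-0.076,0.146,0,0,0,0.8,0.5,-0.095,0.183,0,0,0,1,0.5]}}

```text
t: 11.25
tcp_pos: [0.5124, 0.375, 0.3051]
tcp_rot: [3.141, -0.0, 1.744]
wrist_force: [-0.6, 0.5, -0.2]
gripper_width: 0.748
grasp_force: 0.0
```

Call:
{"api": "play_rows", "payload": {"series": [-0.019,0.036,0,0,0,0.2,0.5,-0.038,0.073,0,0,0,0.4,0.5,-0.057,0.11,0,0,0,0.6,0.5,-0.076,0.146,0,0,0,0.8,0.5,-0.095,0.183,0,0,0,1,0.5]}}

```text
t: 11.67
tcp_pos: [0.4649, 0.4665, 0.305]
tcp_rot: [3.142, -0.0, 2.267]
wrist_force: [0.0, 0.3, -0.5]
gripper_width: 0.75
grasp_force: 0.0
```

Call:
{"api": "play_rows", "payload": {"series": [0,0,0,-0.18,-0.148,0,0.5,0,0,0,-0.36,-0.297,0,0.5,0,0,0,-0.54,-0.445,0,0.5,0,0,0,-0.72,-0.594,0,0.5,0,0,0,-0.9,-0.742,0,0.5]}}

```text
t: 12.08
tcp_pos: [0.4655, 0.4663, 0.3063]
tcp_rot: [3.139, 0.616, 2.261]
wrist_force: [0.5, -0.0, -0.0]
gripper_width: 0.748
grasp_force: 0.0
```

Call:
{"api": "play_rows", "payload": {"series": [0,0,-0.04,0,0,0,0.5,0,0,-0.08,0,0,0,0.5,0,0,-0.12,0,0,0,0.5,0,0,-0.16,0,0,0,0.5,0,0,-0.173,0,0,0,0.5]}}

```text
t: 12.5
tcp_pos: [0.464, 0.4645, 0.2144]
tcp_rot: [-3.134, 0.611, 2.266]
wrist_force: [-0.4, -0.9, -0.8]
gripper_width: 0.751
grasp_force: 0.0
```

Call:
{"api": "play_rows", "payload": {"series": [0,0,0,0,0,0,0.5,0,0,0,0,0,0,0.5,0,0,0,0,0,0,0.5,0,0,0,0,0,0,0.5]}}

```text
t: 12.83
tcp_pos: [0.4667, 0.4661, 0.2206]
tcp_rot: [3.138, 0.61, 2.259]
wrist_force: [-0.1, 0.9, -0.4]
gripper_width: 0.747
grasp_force: 0.0
```

```bash
cat > tool.py <<'E'
from h import *
from scipy.spatial.transform import Rotation as Ro
X=np.array([np.cos(np.radians(-50.5)),np.sin(np.radians(-50.5)),0]); Y=np.array([-X[1],X[0],0]); Z=np.array([0,0,1.])
def Rt(s): return Ro.from_euler("xyz",s["tcp_rot"]).as_matrix()
def go(s,pos,R=None):
    "shares from measured pose to target"
    d=(np.array(pos)-s["tcp_pos"])/.5
    w=np.degrees(Ro.from_matrix(R@Rt(s).T).as_rotvec())/30 if R is not None else np.zeros(3)
    print("shares",d.round(4),w.round(4))
a=np.radians(35)
zt=np.sin(a)*X-np.cos(a)*Z
RH=np.c_[np.cross(-Y,zt),-Y,zt]  # handle grasp
if RH[:,0]@(-X)<0: RH=np.c_[np.cross(Y,zt),Y,zt]
E
python3 - <<'E'
from tool import *
s=r.get_state(); print(s["tcp_pos"],Rt(s).round(3).tolist(),RH.round(3).tolist(),s["joint_positions"].round(2))
c=r.get_calibration("wrist"); im=r.snapshot("wrist"); cv2.imwrite("pics/w6.png",im)
g=np.array([.5214,.3978,.0924]); go(s,g-.054*zt-.1*zt,RH); print(proj("wrist",[g,[.5563,.3051,.062],[.6121,.3381,.062]],c))
h=cv2.cvtColor(im,cv2.COLOR_BGR2HSV)
E
```

```text
[0.46673868 0.46606648 0.22059994] [[-0.52, 0.771, 0.367], [0.633, 0.637, -0.44], [-0.573, 0.003, -0.819]] [[-0.521, 0.772, 0.365], [0.632, 0.636, -0.443], [-0.574, 0.0, -0.819]] [ 0.88  0.46  1.55 -0.62  1.32  0.41]
shares [-0.003  -0.0002 -0.0041] [-0.0044  0.0038 -0.0016]
[[275.94743636 214.86980852]
 [241.97166994 249.21310436]
 [310.35531452 254.5629867 ]]
```

View pics/w6.png

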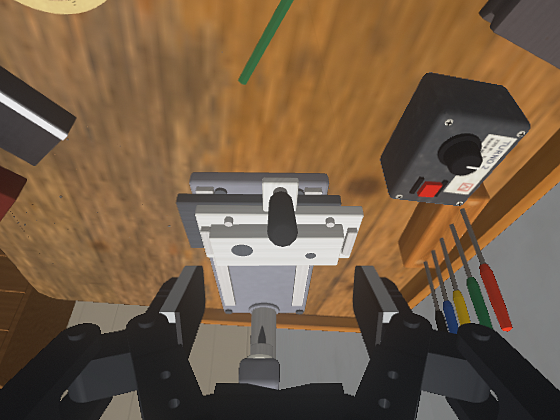

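The grip is at (283,218), about 4 mm toward +Y of my estimate, and the nest pins at (229,220) and (331,220) agree. The fingers straddle it, so I'll go in and pinch.

Call:
{"api": "play_rows", "payload": {"series": [0.015,-0.017,-0.034,0,0,0,0.5,0.03,-0.034,-0.067,0,0,0,0.5,0.045,-0.05,-0.1,0,0,0,0.5,0.06,-0.067,-0.134,0,0,0,0.5,0.076,-0.084,-0.168,0,0,0,0.5]}}

```text
t: 13.3
tcp_pos: [0.5049, 0.4235, 0.1352]
tcp_rot: [3.139, 0.61, 2.26]
wrist_force: [0.8, 0.9, -0.1]
gripper_width: 0.752
grasp_force: 0.0
```

Call:
{"api": "play_rows", "payload": {"series": [0,0,0,0,0,0,0.5,0,0,0,0,0,0,0.5,0,0,0,0,0,0,0.5,0,0,0,0,0,0,0,0,0,0,0,0,0,-0.4]}}

```text
t: 13.72
tcp_pos: [0.5044, 0.4246, 0.1363]
tcp_rot: [3.138, 0.61, 2.26]
wrist_force: [-1.3, -0.5, -0.3]
gripper_width: 0.482
grasp_force: 0.0
```

Call:
{"api": "play_rows", "payload": {"series": [0,0,0,0,0,0,-1,0,0,0,0,0,0,-1,0,0,0,0,0,0,-1,0,0,0,0,0,0,-1,0,0,0,0,0,0,-1]}}

```text
t: 14.13
tcp_pos: [0.5043, 0.4239, 0.1355]
tcp_rot: [3.141, 0.611, 2.261]
wrist_force: [-1.1, 1.6, 5.5]
gripper_width: 0.193
grasp_force: 58.6
```

Run:
```python
from tool import *
s=r.get_state(); print(s["tcp_pos"],Rt(s).round(3).tolist(),s["gripper_width"],s["grasp_force"],s["wrist_force"])
c=r.get_calibration("wrist"); im=r.snapshot("wrist"); cv2.imwrite("pics/w7.png",im)
print(proj("wrist",[[.5563,.3051,.062],[.6121,.3381,.062]],c))
g=cv2.cvtColor(im,cv2.COLOR_BGR2GRAY); h=cv2.cvtColor(im,cv2.COLOR_BGR2HSV)
cv2.imwrite("pics/w7c.png",im)
```

```text
[0.504266   0.42385313 0.13548315] [[-0.521, 0.771, 0.366], [0.632, 0.637, -0.442], [-0.574, 0.001, -0.819]] 0.1928648822379064 58.61390322446823 [-1.1225451   1.58049611  5.45933477]
[[224.50195336 315.21462194]
 [320.38750994 320.66349785]]
```

View pics/w7.png

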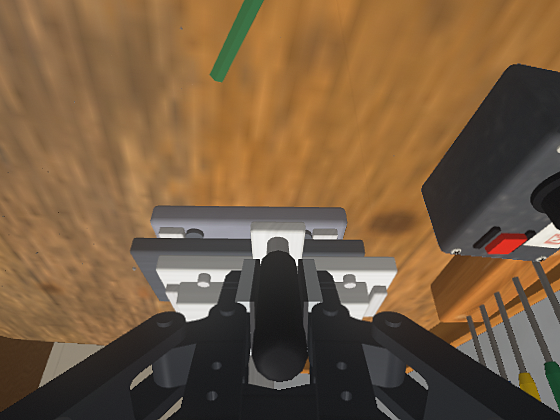

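The grip is pinched between the pads at about (280,300), square and centred. I'll slide toward the pointer.

Call:
{"api": "play_rows", "payload": {"series": [0.015,-0.016,0,0,0,0,-1,0.038,-0.04,0,0,0,0,-1,0.064,-0.068,0,0,0,0,-1,0.092,-0.098,0,0,0,0,-1,0.12,-0.127,0,0,0,0,-1]}}

```text
t: 14.6
tcp_pos: [0.5641, 0.3597, 0.1355]
tcp_rot: [-3.141, 0.611, 2.261]
wrist_force: [-4.1, 1.9, 7.3]
gripper_width: 0.196
grasp_force: 58.8
```

Call:
{"api": "play_rows", "payload": {"series": [0.028,-0.03,0,0,0,0,-1,0.056,-0.059,0,0,0,0,-1,0.083,-0.088,0,0,0,0,-1,0.106,-0.112,0,0,0,0,-1,0.1237,-0.131,0,0,0,0,-1]}}

```text
t: 15.02
tcp_pos: [0.6266, 0.293, 0.1354]
tcp_rot: [-3.14, 0.612, 2.26]
wrist_force: [-4.4, 1.8, 7.8]
gripper_width: 0.194
grasp_force: 58.7
```

Call:
{"api": "play_rows", "payload": {"series": [0,0,0,0,0,0,-1,0,0,0,0,0,0,-1,0,0,0,0,0,0,-1,0,0,0,0,0,0,-1,0,0,0,0,0,0,-1]}}

```text
t: 15.43
tcp_pos: [0.626, 0.2939, 0.1354]
tcp_rot: [-3.14, 0.613, 2.262]
wrist_force: [-0.5, -3.1, 5.5]
gripper_width: 0.195
grasp_force: 59.7
```

```bash
cat > look.py <<'E'
from tool import *
XY=lambda p:(p[:2]@X[:2],p[:2]@Y[:2])
def look(which,guess):
    "dimple (world guess) and cap in top/scene pictures, returned in (X,Y)"
    for n in ("top","scene"):
        im=cv2.resize(r.snapshot(n),None,fx=4,fy=4,interpolation=cv2.INTER_CUBIC); g=cv2.cvtColor(im,cv2.COLOR_BGR2GRAY)
        res={}
        for nm,X0,z,rad,th,ref in (("cap",(.678,.1765,.208),.208,11,55,None),("dim",guess,.062,7,135,None)):
            u,v=proj(n,[X0])[0]; m=np.zeros_like(g); x0,x1,y0,y1=[int(4*k) for k in (u-rad,u+rad,v-rad,v+rad)]
            m[y0:y1,x0:x1]=(g[y0:y1,x0:x1]<th)*255
            cs=[q for q in cv2.findContours(m,cv2.RETR_EXTERNAL,cv2.CHAIN_APPROX_NONE)[0] if cv2.contourArea(q)>40]
            for q in sorted(cs,key=cv2.contourArea)[::-1][:2]:
                b=cv2.boundingRect(q); p=((b[0]+b[2]/2-.5+.5)/4-.5+.125,(b[1]+b[3]/2)/4-.5+.125)
                w=on(n,[p],z)[0]; print(n,nm,"px",np.round(p,1),"exp",np.round((u,v),1),"size",b[2]/4,b[3]/4,"area",cv2.contourArea(q)/16,"world",w.round(4),"XY",np.round(XY(w),4))
E
python3 - <<'E'
from look import *
s=r.get_state(); print(s["tcp_pos"],s["qd"].round(3),s["gripper_width"],s["wrist_force"])
d=np.array([.1219,-.1290,0]); look("S",np.array([.6121,.3381,.062])+d)
E
```

```text
[0.62596268 0.29389405 0.13536797] [ 0.003  0.002 -0.002 -0.001  0.001 -0.   ] 0.1946324544137331 [-0.48359107 -3.07299244  5.49390808]
top cap px [303.1 130.6] exp [302.6 129.9] size 14.0 14.0 area 147.09375 world [0.6762 0.1753 0.208 ] XY [0.2949 0.6333]
top dim px [290.4 122. ] exp [289.2 122. ] size 3.0 2.75 area 5.53125 world [0.7341 0.2059 0.062 ] XY [0.3081 0.6974]
scene cap px [315.5 256.5] exp [316.1 254.3] size 15.25 14.25 area 164.84375 world [0.6821 0.1725 0.208 ] XY [0.3008 0.636 ]
scene dim px [335.8 302.1] exp [336.5 301.3] size 2.75 2.5 area 4.75 world [0.7348 0.2064 0.062 ] XY [0.3082 0.6983]
```

Call:
{"api": "play_rows", "payload": {"series": [0.002,-0.0024,0,0,0,0,-1,0.004,-0.0048,0,0,0,0,-1,0.006,-0.0074,0,0,0,0,-1,0.009,-0.011,0,0,0,0,-1,0.009,-0.011,0,0,0,0,-1]}}

```text
t: 15.95
tcp_pos: [0.6294, 0.2911, 0.1356]
tcp_rot: [3.14, 0.609, 2.261]
wrist_force: [-5.1, 4.5, 7.6]
gripper_width: 0.196
grasp_force: 60.8
```

Run:
```python
from look import *
for i in range(2):
    s=r.get_state(); d=s["tcp_pos"]-np.array([.62596268,.29389405,.13536797]); print("moved XYZ",d@X,d@Y,d[2],"force",s["wrist_force"]@X,s["wrist_force"].round(1)); 
    if i==0: look("S",np.array([.738,.202,.062]))
```

```text
moved XYZ 0.004388874452523016 0.0008743611427912258 0.0001905007913520218 force -6.763909320011612 [-5.1  4.5  7.6]
top cap px [303.1 130.6] exp [302.6 129.9] size 14.0 14.5 area 147.40625 world [0.6762 0.1753 0.208 ] XY [0.2949 0.6333]
top dim px [291.6 120.9] exp [291.9 120.6] size 3.0 3.0 area 5.84375 world [0.7372 0.2026 0.062 ] XY [0.3126 0.6977]
scene cap px [315.5 256.5] exp [316.1 254.3] size 15.25 14.25 area 164.34375 world [0.6821 0.1725 0.208 ] XY [0.3008 0.636 ]
scene dim px [335.4 303.8] exp [334.9 304.1] size 3.0 2.75 area 5.1875 world [0.7379 0.2033 0.062 ] XY [0.3124 0.6987]
moved XYZ 0.00438337081528621 0.0008526024393845214 0.00016534272607698908 force -7.052932281344008 [-5.3  4.7  8.3]
```

Call:
{"api": "play_rows", "payload": {"series": [-0.003,0.0036,0,0,0,0,-1,-0.006,0.0072,0,0,0,0,-1,-0.0097,0.0117,0,0,0,0,-1,-0.0097,0.0117,0,0,0,0,-1,-0.0097,0.0117,0,0,0,0,-1]}}

```text
t: 16.47
tcp_pos: [0.6258, 0.2955, 0.1354]
tcp_rot: [3.14, 0.611, 2.261]
wrist_force: [0.5, 0.7, 7.5]
gripper_width: 0.195
grasp_force: 60.3
```

Run:
```python
from look import *
s=r.get_state(); d=s["tcp_pos"]-np.array([.62596268,.29389405,.13536797]); print("moved XYZ",d@X,d@Y,d[2],s["wrist_force"].round(1)); look("S",np.array([.734,.206,.062]))
```

```text
moved XYZ -0.0012796710058046493 0.0009067558196399865 3.749397202512661e-05 [0.5 0.7 7.5]
top cap px [303.1 130.6] exp [302.6 129.9] size 14.0 14.5 area 147.15625 world [0.6762 0.1753 0.208 ] XY [0.2949 0.6333]
top dim px [289.9 122. ] exp [290.3 122. ] size 3.0 2.75 area 5.3125 world [0.734  0.2072 0.062 ] XY [0.307  0.6982]
scene cap px [315.5 256.5] exp [316.1 254.3] size 15.25 14.25 area 164.53125 world [0.6821 0.1725 0.208 ] XY [0.3008 0.636 ]
scene dim px [336.2 301.8] exp [335.4 301.9] size 3.25 2.75 area 5.75 world [0.7346 0.2079 0.062 ] XY [0.3068 0.6991]
```

Call:
{"api": "play_rows", "payload": {"series": [0,0,0,0,0,0,-0.3,0,0,0,0,0,0,0,0,0,0,0,0,0,0.1,0,0,0,0,0,0,0.1,-0.004,0.005,0.009,0,0,0,0.1]}}

```text
t: 16.98
tcp_pos: [0.6224, 0.2963, 0.1369]
tcp_rot: [-3.137, 0.61, 2.263]
wrist_force: [-0.6, 0.1, -0.5]
gripper_width: 0.548
grasp_force: 0.0
```

Call:
{"api": "play_rows", "payload": {"series": [-0.01,0.012,0.022,0,0,0,0.1,-0.025,0.03,0.056,0,0,0,0.1,-0.04,0.049,0.09,0,0,0,0.1,-0.055,0.067,0.124,0,0,0,0.1,-0.07,0.085,0.156,0,0,0,0.1]}}

```text
t: 17.4
tcp_pos: [0.588, 0.3408, 0.2191]
tcp_rot: [3.14, 0.611, 2.261]
wrist_force: [0.2, 0.2, 0.3]
gripper_width: 0.553
grasp_force: 0.0
```

Run:
```python
from look import *
look("S",np.array([.734,.206,.062]))
```

```text
top cap px [303.1 130.6] exp [302.6 129.9] size 14.0 14.0 area 147.78125 world [0.6762 0.1753 0.208 ] XY [0.2949 0.6333]
top dim px [289.9 122. ] exp [290.3 122. ] size 3.0 2.75 area 5.4375 world [0.734  0.2072 0.062 ] XY [0.307  0.6982]
scene cap px [315.5 256.5] exp [316.1 254.3] size 15.25 14.25 area 165.1875 world [0.6821 0.1725 0.208 ] XY [0.3008 0.636 ]
scene dim px [336.2 301.8] exp [335.4 301.9] size 3.25 2.75 area 5.84375 world [0.7346 0.2079 0.062 ] XY [0.3068 0.6991]
```

Call:
{"api": "play_rows", "payload": {"series": [0,0,0.05,0.18,0.148,0,0.1,0,0,0.1,0.36,0.297,0,-0.3,0,0,0.15,0.54,0.445,0,-1,0,0,0.19,0.72,0.594,0,-1,0,0,0.205,0.9,0.742,0,-1]}}

```text
t: 17.92
tcp_pos: [0.59, 0.3404, 0.325]
tcp_rot: [3.133, -0.004, 2.262]
wrist_force: [0.3, 0.2, 0.3]
gripper_width: 0.004
grasp_force: 0.0
```

Call:
{"api": "play_rows", "payload": {"series": [0.02,-0.034,0,0,0,0,-1,0.045,-0.075,0,0,0,0,-1,0.07,-0.117,0,0,0,0,-1,0.095,-0.16,0,0,0,0,-1,0.1207,-0.202,0,0,0,0,-1]}}

```text
t: 18.33
tcp_pos: [0.6491, 0.2371, 0.3185]
tcp_rot: [-3.14, -0.0, 2.261]
wrist_force: [0.4, -0.1, -0.4]
gripper_width: 0.001
grasp_force: 0.0
```

Call:
{"api": "play_rows", "payload": {"series": [0.025,-0.042,0,0,0,0,-1,0.05,-0.084,0,0,0,0,-1,0.08,-0.134,0,0,0,0,-1,0.105,-0.176,0,0,0,0,-1,0.1207,-0.202,0,0,0,0,-1]}}

```text
t: 18.75
tcp_pos: [0.7101, 0.1346, 0.3183]
tcp_rot: [-3.14, 0.0, 2.259]
wrist_force: [0.3, 0.4, 0.1]
gripper_width: -0.0
grasp_force: 0.0
```

Call:
{"api": "play_rows", "payload": {"series": [0,0,0,0,0,0,-1,0,0,0,0,0,0,-1,0,0,0,0,0,0,-1,0,0,0,0,0,0,-1,0,0,0,0,0,0,-1]}}

```text
t: 19.17
tcp_pos: [0.7086, 0.1391, 0.3194]
tcp_rot: [-3.142, -0.0, 2.263]
wrist_force: [-0.8, 0.1, -0.4]
gripper_width: -0.001
grasp_force: 0.0
```

```bash
cat > wl.py <<'E'
from look import *
def wlook(S,name):
    s=r.get_state(); c={k:np.array(v) for k,v in r.get_calibration("wrist").items()}; im=r.snapshot("wrist"); cv2.imwrite(name,im)
    print(s["t"],s["tcp_pos"].round(4),np.degrees(s["tcp_rot"]).round(2),np.abs(s["qd"]).max().round(3),s["wrist_force"].round(1))
    g=cv2.cvtColor(im,cv2.COLOR_BGR2GRAY)
    for nm,X0,z,rad,th in (("cap",(.678,.1765,.208),.208,70,55),("dim",S,.062,16,140)):
        u,v=proj("wrist",[X0],c)[0]; b=[int(max(0,k)) for k in (u-rad,v-rad,u+rad,v+rad)]
        for q in blobs((g<th).astype(np.uint8)*255,25,b)[:2]:
            (x,y),rr=cv2.minEnclosingCircle(q); w=on("wrist",[(x,y)],z,c)[0]
            print(nm,"px",round(x),round(y),round(rr,1),"exp",round(u),round(v),"area",cv2.contourArea(q),w.round(4),"XY",np.round(XY(w),4))
E
python3 - <<'E'
from wl import *
wlook((.734,.207,.062),"pics/w8.png")
E
```

```text
19.1667 [0.7086 0.1391 0.3194] [-1.8000e+02 -3.0000e-02  1.2966e+02] 0.004 [-0.8  0.1 -0.4]
cap px 279 155 34.2 exp 279 156 area 3493.0 [0.6777 0.1772 0.208 ] XY [0.2943 0.6356]
dim px 349 143 5.4 exp 347 145 area 78.0 [0.7341 0.2092 0.062 ] XY [0.3056 0.6995]
```

Call:
{"api": "play_rows", "payload": {"series": [-0.02,0.025,0,0,0,0,-1,-0.045,0.055,0,0,0,0,-1,-0.061,0.0754,0,0,0,0,-1,-0.061,0.0754,-0.03,0,0,0,-1,-0.061,0.0754,-0.05,0,0,0,-1]}}

```text
t: 19.63
tcp_pos: [0.6778, 0.177, 0.2939]
tcp_rot: [3.141, 0.001, 2.264]
wrist_force: [-0.6, -0.7, -0.7]
gripper_width: -0.001
grasp_force: 0.0
```

Call:
{"api": "play_rows", "payload": {"series": [0,0,-0.005,0,0,0,-1,0,0,-0.009,0,0,0,-1,0,0,-0.009,0,0,0,-1,0,0,-0.009,0,0,0,-1,0,0,-0.009,0,0,0,-1]}}

```text
t: 20.05
tcp_pos: [0.6793, 0.1749, 0.2904]
tcp_rot: [3.141, 0.001, 2.26]
wrist_force: [0.0, -0.3, -0.1]
gripper_width: 0.001
grasp_force: 0.0
```

Call:
{"api": "play_rows", "payload": {"series": [0,0,-0.004,0,0,0,-1,0,0,-0.008,0,0,0,-1,0,0,-0.012,0,0,0,-1,0,0,-0.012,0,0,0,-1,0,0,-0.012,0,0,0,-1]}}

```text
t: 20.47
tcp_pos: [0.6786, 0.1753, 0.2835]
tcp_rot: [-3.141, -0.0, 2.261]
wrist_force: [-0.4, -0.7, 0.2]
gripper_width: -0.003
grasp_force: 0.0
```

Call:
{"api": "play_rows", "payload": {"series": [0,0,-0.004,0,0,0,-1,0,0,-0.008,0,0,0,-1,0,0,-0.008,0,0,0,-1,0,0,-0.008,0,0,0,-1]}}

```text
t: 20.8
tcp_pos: [0.6789, 0.1754, 0.2805]
tcp_rot: [3.141, 0.0, 2.261]
wrist_force: [-0.8, 0.4, 2.3]
gripper_width: -0.001
grasp_force: 1.0
```

Call:
{"api": "play_rows", "payload": {"series": [0,0,-0.004,0,0,0,-1,0,0,-0.008,0,0,0,-1,0,0,-0.008,0,0,0,-1,0,0,-0.008,0,0,0,-1]}}

```text
t: 21.13
tcp_pos: [0.6789, 0.1754, 0.2765]
tcp_rot: [3.141, 0.0, 2.261]
wrist_force: [-1.0, -0.5, 4.3]
gripper_width: -0.002
grasp_force: 2.0
```

Call:
{"api": "play_rows", "payload": {"series": [0,0,-0.004,0,0,0,-1,0,0,-0.006,0,0,0,-1,0,0,-0.006,0,0,0,-1,0,0,-0.006,0,0,0,-1]}}

```text
t: 21.47
tcp_pos: [0.679, 0.1754, 0.2735]
tcp_rot: [3.141, 0.0, 2.261]
wrist_force: [-0.8, -0.3, 5.5]
gripper_width: -0.003
grasp_force: 2.8
```

Call:
{"api": "play_rows", "payload": {"series": [0,0,-0.002,0,0,0,-1,0,0,-0.003,0,0,0,-1,0,0,-0.003,0,0,0,-1,0,0,-0.003,0,0,0,-1]}}

```text
t: 21.8
tcp_pos: [0.679, 0.1754, 0.2727]
tcp_rot: [3.141, 0.001, 2.261]
wrist_force: [-1.5, -0.9, 7.7]
gripper_width: 0.002
grasp_force: 3.6
```

Call:
{"api": "play_rows", "payload": {"series": [0,0,0.01,0,0,0,-1,0,0,0.03,0,0,0,-1,0,0,0.05,0,0,0,-1,0,0,0.07,0,0,0,-1,0,0,0.097,0,0,0,-1]}}

```text
t: 22.22
tcp_pos: [0.678, 0.1752, 0.3193]
tcp_rot: [-3.139, -0.002, 2.261]
wrist_force: [0.5, -0.0, -0.5]
gripper_width: -0.003
grasp_force: 0.0
```

Run:
```python
from look import *
s=r.get_state(); print(s["tcp_pos"])
look("S",np.array([.734,.207,.062]))
g=np.array([.5245,.4003,.0924])+.1767*X+.0128*Y
print("grip tcp",g-.054*zt, "pre", g-.154*zt)
```

```text
[0.67803077 0.17520884 0.31925742]
top cap px [302.8 128. ] exp [302.6 129.9] size 20.75 19.25 area 251.09375 world [0.6825 0.1763 0.208 ] XY [0.2981 0.6388]
top cap px [305.5 119.6] exp [302.6 129.9] size 15.25 2.5 area 8.84375 world [0.703  0.1703 0.208 ] XY [0.3158 0.6508]
top dim px [289.4 121.6] exp [289.9 122. ] size 14.0 14.0 area 169.375 world [0.735  0.2085 0.062 ] XY [0.3066 0.6998]
scene cap px [315.5 256.5] exp [316.1 254.3] size 15.25 14.25 area 162.78125 world [0.6821 0.1725 0.208 ] XY [0.3008 0.636 ]
scene dim px [336.2 301.8] exp [335.8 301.7] size 3.25 2.75 area 5.6875 world [0.7346 0.2079 0.062 ] XY [0.3068 0.6991]
grip tcp [0.62707048 0.29599536 0.13663421] pre [0.59058654 0.34025393 0.21854941]
```

Call:
{"api": "play_rows", "payload": {"series": [-0.03,0.056,0,0,0,0,-1,-0.065,0.12,0,0,0,0,-1,-0.102,0.19,0,0,0,0,-0.5,-0.14,0.26,0,0,0,0,0,-0.177,0.329,0,0,0,0,0.3]}}

```text
t: 22.73
tcp_pos: [0.5891, 0.341, 0.3196]
tcp_rot: [-3.141, -0.0, 2.26]
wrist_force: [0.4, 0.8, -0.3]
gripper_width: 0.415
grasp_force: 0.0
```

Call:
{"api": "play_rows", "payload": {"series": [0,0,0,-0.18,-0.148,0,0.3,0,0,0,-0.36,-0.297,0,0.3,0,0,0,-0.54,-0.445,0,0.3,0,0,0,-0.72,-0.594,0,0.3,0,0,0,-0.9,-0.742,0,0.3]}}

```text
t: 23.15
tcp_pos: [0.5901, 0.3404, 0.321]
tcp_rot: [3.14, 0.617, 2.261]
wrist_force: [0.4, -0.2, -1.1]
gripper_width: 0.649
grasp_force: 0.0
```

Call:
{"api": "play_rows", "payload": {"series": [0,0,-0.04,0,0,0,0.3,0,0,-0.08,0,0,0,0.3,0,0,-0.12,0,0,0,0.3,0,0,-0.16,0,0,0,0.3,0,0,-0.204,0,0,0,0.3]}}

```text
t: 23.57
tcp_pos: [0.5901, 0.3401, 0.2172]
tcp_rot: [-3.142, 0.611, 2.261]
wrist_force: [0.3, 0.6, 0.8]
gripper_width: 0.647
grasp_force: 0.0
```

Call:
{"api": "play_rows", "payload": {"series": [0,0,0,0,0,0,0.3,0,0,0,0,0,0,0.3,0,0,0,0,0,0,0.3,0,0,0,0,0,0,0.3,0,0,0,0,0,0,0.3]}}

```text
t: 23.98
tcp_pos: [0.5912, 0.3404, 0.2203]
tcp_rot: [3.138, 0.611, 2.259]
wrist_force: [-0.1, 0.2, -0.2]
gripper_width: 0.651
grasp_force: 0.0
```

Run:
```python
from look import *
s=r.get_state(); print(s["tcp_pos"],s["gripper_width"]); go(s,[.6258,.2955,.1354],RH)
look("S",np.array([.734,.207,.062]))
```

```text
[0.59119391 0.34039235 0.22030207] 0.650802941283023
shares [ 0.0692 -0.0898 -0.1698] [-0.0033  0.0051 -0.0015]
top cap px [303.2 130.6] exp [302.6 129.9] size 13.75 14.0 area 146.78125 world [0.6762 0.175  0.208 ] XY [0.2951 0.6331]
top dim px [289.9 122. ] exp [289.9 122. ] size 3.0 2.75 area 5.375 world [0.734  0.2072 0.062 ] XY [0.307  0.6982]
scene cap px [315.5 256.5] exp [316.1 254.3] size 15.25 14.25 area 165.3125 world [0.6821 0.1725 0.208 ] XY [0.3008 0.636 ]
scene dim px [336.2 301.6] exp [335.8 301.7] size 3.25 3.0 area 5.90625 world [0.7343 0.2081 0.062 ] XY [0.3065 0.699 ]
```

Call:
{"api": "play_rows", "payload": {"series": [0.014,-0.018,-0.034,0,0,0,0.3,0.028,-0.036,-0.068,0,0,0,0.3,0.042,-0.054,-0.102,0,0,0,0.3,0.056,-0.072,-0.136,0,0,0,0.3,0.0692,-0.0898,-0.1698,0,0,0,0.3]}}

```text
t: 24.5
tcp_pos: [0.6256, 0.2948, 0.1333]
tcp_rot: [3.14, 0.611, 2.26]
wrist_force: [0.3, 0.0, -0.1]
gripper_width: 0.648
grasp_force: 0.0
```

Call:
{"api": "play_rows", "payload": {"series": [0,0,0,0,0,0,0.3,0,0,0,0,0,0,0.3,0,0,0,0,0,0,0,0,0,0,0,0,0,-0.4,0,0,0,0,0,0,-1]}}

```text
t: 24.92
tcp_pos: [0.6254, 0.2961, 0.135]
tcp_rot: [3.138, 0.611, 2.26]
wrist_force: [-0.5, -0.2, -0.0]
gripper_width: 0.235
grasp_force: 0.0
```

Call:
{"api": "play_rows", "payload": {"series": [0,0,0,0,0,0,-1,0,0,0,0,0,0,-1,0,0,0,0,0,0,-1,0,0,0,0,0,0,-1,0,0,0,0,0,0,-1]}}

```text
t: 25.33
tcp_pos: [0.6256, 0.2957, 0.135]
tcp_rot: [3.139, 0.612, 2.26]
wrist_force: [-1.1, 2.5, 6.1]
gripper_width: 0.196
grasp_force: 58.7
```

Call:
{"api": "play_rows", "payload": {"series": [-0.015,-0.009,0,0,0,0,-1,-0.04,-0.024,0,0,0,0,-1,-0.07,-0.041,0,0,0,0,-1,-0.095,-0.056,0,0,0,0,-1,-0.1115,-0.066,0,0,0,0,-1]}}

```text
t: 25.75
tcp_pos: [0.5696, 0.2613, 0.1349]
tcp_rot: [3.14, 0.614, 2.261]
wrist_force: [3.2, -0.3, 4.3]
gripper_width: 0.192
grasp_force: 59.0
```

Call:
{"api": "play_rows", "payload": {"series": [0,0,0,0,0,0,-1,0,0,0,0,0,0,-1,0,0,0,0,0,0,-1,0,0,0,0,0,0,-1,0,0,0,0,0,0,-1]}}

```text
t: 26.17
tcp_pos: [0.5692, 0.2612, 0.1348]
tcp_rot: [-3.14, 0.614, 2.26]
wrist_force: [-2.1, -0.7, 9.1]
gripper_width: 0.194
grasp_force: 59.0
```

Run:
```python
from look import *
s=r.get_state(); print(s["tcp_pos"],s["gripper_width"],s["wrist_force"])
look("L",np.array([.6226,.1432,.062]))
```

```text
[0.56916215 0.26118729 0.1348374 ] 0.19430120873051646 [-2.12080645 -0.74471453  9.10663555]
top cap px [303.1 130.6] exp [302.6 129.9] size 14.0 14.5 area 152.3125 world [0.6762 0.1753 0.208 ] XY [0.2949 0.6333]
top dim px [314.8 164.2] exp [313.1 164.1] size 6.75 6.75 area 33.3125 world [0.6224 0.1389 0.062 ] XY [0.2887 0.5686]
scene cap px [315.5 253.2] exp [316.1 254.3] size 15.25 20.75 area 193.90625 world [0.6753 0.1768 0.208 ] XY [0.2931 0.6335]
scene dim px [285.6 277.6] exp [287.1 276.8] size 7.5 6.0 area 32.84375 world [0.6227 0.1391 0.062 ] XY [0.2888 0.569 ]
```

Call:
{"api": "play_rows", "payload": {"series": [0.0002,0.002,0,0,0,0,-1,0.0005,0.0042,0,0,0,0,-1,0.0005,0.0042,0,0,0,0,-1,0.0005,0.0042,0,0,0,0,-1,0.0005,0.0042,0,0,0,0,-1]}}

```text
t: 26.68
tcp_pos: [0.5697, 0.263, 0.1349]
tcp_rot: [-3.14, 0.614, 2.261]
wrist_force: [-0.0, -1.8, 7.8]
gripper_width: 0.197
grasp_force: 58.9
```

Call:
{"api": "play_rows", "payload": {"series": [0,0,0,0,0,0,-0.3,0,0,0,0,0,0,0,0,0,0,0,0,0,0.1,0,0,0,0,0,0,0.1,-0.004,0.005,0.009,0,0,0,0.1]}}

```text
t: 27.1
tcp_pos: [0.5664, 0.2658, 0.136]
tcp_rot: [-3.137, 0.61, 2.263]
wrist_force: [-0.2, -0.0, -0.4]
gripper_width: 0.551
grasp_force: 0.0
```

Call:
{"api": "play_rows", "payload": {"series": [-0.01,0.012,0.022,0,0,0,0.1,-0.025,0.03,0.056,0,0,0,0.1,-0.04,0.049,0.09,0,0,0,0.1,-0.055,0.067,0.124,0,0,0,0.1,-0.07,0.085,0.156,0,0,0,0.1]}}

```text
t: 27.52
tcp_pos: [0.5318, 0.3102, 0.2175]
tcp_rot: [3.141, 0.611, 2.261]
wrist_force: [0.0, 0.4, 0.9]
gripper_width: 0.551
grasp_force: 0.0
```

Run:
```python
from look import *
s=r.get_state(); print(s["tcp_pos"]); look("L",np.array([.6226,.1410,.062]))
```

```text
[0.53175707 0.31017781 0.21751497]
top cap px [303.1 130.5] exp [302.6 129.9] size 14.0 14.25 area 150.9375 world [0.6765 0.1753 0.208 ] XY [0.295  0.6335]
top dim px [314.  164.1] exp [313.9 164.1] size 6.75 7.0 area 34.3125 world [0.6226 0.1408 0.062 ] XY [0.2874 0.57  ]
scene cap px [315.4 253.2] exp [316.1 254.3] size 15.0 20.75 area 181.78125 world [0.6751 0.1766 0.208 ] XY [0.2932 0.6332]
scene dim px [286.6 277.4] exp [286.3 277.2] size 7.5 6.0 area 33.375 world [0.6233 0.1415 0.062 ] XY [0.2873 0.5709]
```

Call:
{"api": "play_rows", "payload": {"series": [0,0,0.05,0.18,0.148,0,0.1,0,0,0.1,0.36,0.297,0,-0.3,0,0,0.15,0.54,0.445,0,-1,0,0,0.19,0.72,0.594,0,-1,0,0,0.205,0.9,0.742,0,-1]}}

```text
t: 28.03
tcp_pos: [0.5338, 0.3098, 0.3231]
tcp_rot: [3.133, -0.004, 2.262]
wrist_force: [0.9, 0.4, 0.2]
gripper_width: 0.003
grasp_force: 0.0
```

Call:
{"api": "play_rows", "payload": {"series": [0.03,-0.029,0,0,0,0,-1,0.065,-0.062,0,0,0,0,-1,0.1,-0.096,0,0,0,0,-1,0.138,-0.132,0,0,0,0,-1,0.176,-0.1685,0,0,0,0,-1]}}

```text
t: 28.45
tcp_pos: [0.6208, 0.2235, 0.317]
tcp_rot: [-3.14, -0.0, 2.261]
wrist_force: [0.2, 0.3, -0.2]
gripper_width: 0.001
grasp_force: 0.0
```

Call:
{"api": "play_rows", "payload": {"series": [0.04,-0.038,0,0,0,0,-1,0.08,-0.077,0,0,0,0,-1,0.12,-0.115,0,0,0,0,-1,0.155,-0.149,0,0,0,0,-1,0.176,-0.1685,0,0,0,0,-1]}}

```text
t: 28.87
tcp_pos: [0.7096, 0.1378, 0.3167]
tcp_rot: [-3.14, 0.0, 2.259]
wrist_force: [-0.5, -0.3, 0.2]
gripper_width: 0.005
grasp_force: 0.0
```

Call:
{"api": "play_rows", "payload": {"series": [0,0,0,0,0,0,-1,0,0,0,0,0,0,-1,0,0,0,0,0,0,-1,0,0,0,0,0,0,-1,0,0,0,0,0,0,-1]}}

```text
t: 29.28
tcp_pos: [0.7075, 0.1419, 0.3182]
tcp_rot: [-3.142, -0.0, 2.263]
wrist_force: [0.0, 0.3, -1.3]
gripper_width: 0.005
grasp_force: 0.0
```

Run:
```python
from wl import *
wlook((.6226,.1410,.062),"pics/w9.png")
```

```text
29.2833 [0.7075 0.1419 0.3182] [-1.8000e+02 -2.0000e-02  1.2965e+02] 0.004 [ 0.   0.3 -1.3]
cap px 278 161 34.2 exp 277 162 area 795.0 [0.6777 0.1774 0.208 ] XY [0.2941 0.6358]
dim px 206 124 11.1 exp 205 125 area 347.5 [0.6224 0.1428 0.062 ] XY [0.2857 0.5711]
```

Call:
{"api": "play_rows", "payload": {"series": [-0.02,0.024,0,0,0,0,-1,-0.045,0.053,0,0,0,0,-1,-0.058,0.069,0,0,0,0,-1,-0.058,0.069,-0.03,0,0,0,-1,-0.058,0.069,-0.055,0,0,0,-1]}}

```text
t: 29.75
tcp_pos: [0.6788, 0.1765, 0.2907]
tcp_rot: [3.14, 0.002, 2.264]
wrist_force: [0.6, -0.0, -0.4]
gripper_width: 0.002
grasp_force: 0.0
```

Call:
{"api": "play_rows", "payload": {"series": [0,0,-0.006,0,0,0,-1,0,0,-0.012,0,0,0,-1,0,0,-0.012,0,0,0,-1,0,0,-0.012,0,0,0,-1,0,0,-0.012,0,0,0,-1]}}

```text
t: 30.17
tcp_pos: [0.6799, 0.1746, 0.2849]
tcp_rot: [3.141, 0.001, 2.26]
wrist_force: [1.3, -0.5, -0.4]
gripper_width: -0.002
grasp_force: 0.0
```

Call:
{"api": "play_rows", "payload": {"series": [0,0,-0.004,0,0,0,-1,0,0,-0.008,0,0,0,-1,0,0,-0.012,0,0,0,-1,0,0,-0.016,0,0,0,-1,0,0,-0.02,0,0,0,-1]}}

```text
t: 30.58
tcp_pos: [0.6798, 0.1749, 0.2756]
tcp_rot: [3.14, 0.001, 2.261]
wrist_force: [-1.5, -0.7, 3.2]
gripper_width: -0.003
grasp_force: 2.3
```

Call:
{"api": "play_rows", "payload": {"series": [0,0,-0.003,0,0,0,-1,0,0,-0.005,0,0,0,-1,0,0,-0.007,0,0,0,-1,0,0,-0.007,0,0,0,-1,0,0,-0.007,0,0,0,-1]}}

```text
t: 31.0
tcp_pos: [0.6798, 0.1749, 0.2727]
tcp_rot: [3.14, 0.001, 2.261]
wrist_force: [-0.5, -1.3, 6.6]
gripper_width: -0.0
grasp_force: 3.3
```

Call:
{"api": "play_rows", "payload": {"series": [0,0,-0.003,0,0,0,-1,0,0,-0.003,0,0,0,-1,0,0,-0.003,0,0,0,-1]}}

```text
t: 31.25
tcp_pos: [0.6799, 0.1749, 0.2727]
tcp_rot: [3.14, 0.002, 2.261]
wrist_force: [-2.9, -1.6, 10.4]
gripper_width: 0.004
grasp_force: 5.2
```

Call:
{"api": "play_rows", "payload": {"series": [0,0,0.01,0,0,0,-1,0,0,0.03,0,0,0,-1,0,0,0.05,0,0,0,-1,0,0,0.07,0,0,0,-1,0,0,0.1,0,0,0,-1]}}

```text
t: 31.67
tcp_pos: [0.6784, 0.175, 0.3184]
tcp_rot: [-3.138, -0.002, 2.261]
wrist_force: [-0.1, -0.7, -0.9]
gripper_width: 0.0
grasp_force: 0.0
```

Call:
{"api": "play_rows", "payload": {"series": [-0.02,0.02,0,0,0,0,-1,-0.06,0.06,0,0,0,0,-1,-0.1,0.1,0,0,0,0,-1,-0.14,0.14,0,0,0,0,-1,-0.18,0.18,0,0,0,0,-1]}}

```text
t: 32.08
tcp_pos: [0.5874, 0.2664, 0.3194]
tcp_rot: [-3.141, -0.001, 2.261]
wrist_force: [0.2, 0.1, -0.1]
gripper_width: 0.001
grasp_force: 0.0
```

Call:
{"api": "play_rows", "payload": {"series": [0,0,0,0,0,0,-1,0,0,0,0,0,0,-1,0,0,0,0,0,0,-1,0,0,0,0,0,0,-1,0,0,0,0,0,0,-1]}}

```text
t: 32.5
tcp_pos: [0.5899, 0.2643, 0.3194]
tcp_rot: [-3.142, 0.0, 2.26]
wrist_force: [-0.0, -0.3, 0.5]
gripper_width: 0.0
grasp_force: 0.0
```

Run:
```python
from look import *
s=r.get_state(); print(s["t"],s["tcp_pos"],s["wrist_force"]); look("L",np.array([.6226,.1410,.062]))
print(r.hand_in())
```

```text
32.5 [0.58991886 0.26433532 0.31944913] [-0.03231878 -0.34299803  0.51874522]
top cap px [303.1 130.5] exp [302.6 129.9] size 14.0 14.25 area 151.25 world [0.6765 0.1753 0.208 ] XY [0.295  0.6335]
top dim px [314.  164.1] exp [313.9 164.1] size 6.75 7.0 area 34.4375 world [0.6226 0.1408 0.062 ] XY [0.2874 0.57  ]
scene cap px [315.5 253.2] exp [316.1 254.3] size 15.25 20.75 area 179.9375 world [0.6753 0.1768 0.208 ] XY [0.2931 0.6335]
scene dim px [286.6 277.4] exp [286.3 277.2] size 7.5 6.0 area 32.65625 world [0.6233 0.1415 0.062 ] XY [0.2873 0.5709]
the job is handed in; nothing more can be done
None
```

I laid the plate in the nest, pricked the large dimple and then the small one with the cap pushed to its stop, left the carriage with the small dimple within about 2–3 mm of the pointer axis by camera and the cap up, and handed in at 32.5 s; no verdict came back.

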